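# Stack a half coupling on a tilted welding positioner and lock it with a clip

## Robot

A 6-joint arm with a two-finger parallel gripper is mounted at the origin on a cart in front of the work surface, level with it; the furniture and walls round the work are solid. World frame = base frame: x ahead of the robot, y to its left, z up, the work surface at z = 0. Lengths are in m, angles in rad, forces in N, time in s.
With the tool pointing down it reaches from about 0.4 to 0.825 m from the base axis. Payload 7 kg.
Tool frame: the origin (TCP) lies at the very end of the fingers, on their centre line; the grasp point (between the pads) lies arm.hold_point_z behind it (arm.hold_point_z is the distance from the TCP to the grasp point, in m); z points along the fingers, y is the line along which they close (so a half turn about z gives the same grasp; the last joint's range is limited). The gripper opens to 88 mm and grips with 3 to 60 N. Pads are 19 mm wide; open, the fingers measure 130 mm over their backs; the gripper's body (78 mm by 193 mm) begins 47 mm behind the grasp point.
Start: joints at [-0.975, 0.359, 0.012, 0, -1.224, -0.288], TCP at [0.204, -0.643, 0.227] pointing down, gripper open.
Joint ranges: [-3.07, 3.07], [-1.43, 2.12], [-1.02, 1.25], [-3.03, 1.67], [-3.05, -0], [-3.03, 3.03]. Speed limits (rad/s): [2.39, 2.39, 3.01, 3.14, 3.14, 3.14].

## Interface

Orientations are given as [roll, pitch, yaw] about the fixed x, y, z axes, in that order (R = Rz(yaw) Ry(pitch) Rx(roll)).
In Python, from station import arm gives the robot as it stands.
- The arm moves only by the shell command python3 nudge.py [FORCE], which reads ROWS from standard input. ROWS is a JSON list of rows, 1 to 20 of them, each of 5 numbers: the finger opening in m, then dx, dy, dz in m, then a turn about the tool's z in rad; each row is the pose to reach, as a shift and turn from the pose commanded when the command began, along the tool's axes at that moment; what a row does not reach only later rows make up. A row lasts 1/12 s, in which the tool goes at most 0.0417 m and 0.125 rad, less where a joint would pass 70% of its speed; a pose out of reach is approached as far as the arm can. The fingers move at their own pace and stop on an object; FORCE is the grip in N (left out, the last holds). Time passes only in rows, so rows that do not move let the fingers close. It prints the time, the measured TCP pose, the force, the opening and the grip force at its end. Input that does not fit is refused with a message, and nothing moves.
- arm.get_state(): the state, without advancing time (a new reading comes with each control period).
- arm.grab_frame(name): name is "scene" or "top" or "wrist"; returns the picture (480x640x3 uint8, red, green, blue); there is no depth.
- arm.camera_params(name): a dict with "fx", "fy", "cx", "cy" (pixels), "D" ([k1, k2, p1, p2, k3] as OpenCV has them; the pictures are not rectified), "T" (4x4, takes a point from camera to world coordinates); the wrist camera has in their place "hand_eye" (4x4, takes a point from camera to tool coordinates, whose origin is the TCP and whose axes are the flange's). Camera axes: x right, y down, z forward; pixel columns grow to the right and rows downward; lengths in m; the calibration is good to about 2 mm. A picture is of the moment at which its call begins: read the wrist's pose just before it. camera_params takes no time and is no camera call.
- arm.job_done(): hands the job in; it is judged then, once.
The state is a dict: "t": time; "q": joint angles; "qd": joint speeds; "joint_efforts": joint torques, N m; "eef_pos": TCP position; "ee_rot": TCP orientation; "force": force on the tool from outside, world axes, zero at the start; "moment": the same for the moment, N m; "width": finger opening in m; "gripper_force": force on a finger pad.
Only numpy, scipy, OpenCV 4.12 (cv2) and the standard library are available. Lean on these libraries where they do the work, as an engineer would, in place of code of your own. Each camera call takes 0.05 s, during which the arm holds its last target. There are 200 camera calls.

## Task

Set the half coupling up for welding to its base plate: on the spindle of the tilted welding positioner put the base plate flat on the face plate, then the half coupling squarely on the base plate, then the brass clamp cap with its cone down in the coupling. Lock the stack by pushing the red-handled hairpin clip sideways over the spindle's neck, on top of the cap and under the spindle's head, until it snaps fully home; leave the other things on the bench where they are.

Things in the scene. Friction and masses are not known exactly. Their poses are not given: they have to be found in the camera images.
- positioner: blue bench welding positioner, fixed; base 190 mm (x) by 170 mm (y), side boxes and lock handle out to 105 mm either side in y and 96 mm back in x. Origin under the centre of the base. Tilt axis along its own y, 80 mm above the origin; the 160 mm round face plate's surface is 40 mm from that axis. Its face leans to its own -x (towards the robot at yaw 0)
- tilt (a joint): lean of face plate and spindle from level, rad; locked, between 0.37 and 0.54; stays as set
- spindle_foot (a point): centre of the face plate's surface. z points out along the spindle; y is the tilt axis (level). The stepped spindle, measured along z from here: mandrel of 31 mm diameter to 14 mm, taper to 23 mm, rod of 16 mm diameter to 40 mm, neck of 11 mm diameter 41 to 52 mm, head of 16 mm diameter 52 to 63 mm, its nose tapering to 9 mm
- spindle_neck (a point): point on the spindle's axis 43 mm from the face plate, in the neck, level with the top of the clamp cap when the stack is complete; axes as spindle_foot. The free neck above it is 9 mm long, up to the underside of the head
- spindle_tip (a point): end of the spindle, 63 mm from the face plate; axes as spindle_foot
- base_plate: dark steel base plate, 100 mm (its x) by 64 mm (its y), 8 mm thick, with a 35 mm hole in its middle and four dark bolt holes in the corners. Origin at the centre of the hole, on the underside; z up. Starts flat on the bench. 0.22 to 0.42 kg. At home its origin is at spindle_foot; any turn about the spindle will do
- coupling: steel half coupling: a plain ring 46 mm outside, 34 mm threaded bore, 26 mm high, standing on its end. Origin at the centre of its underside; z up. About 0.16 kg. At home its origin is 8 mm from the face plate on the spindle's axis
- clamp_cap: brass clamp cap: a disc 54 mm across and 9 mm thick above a cone 8 mm high (24 mm wide below, 27 mm at the disc), with a bore of at least 17 mm through both; stands on its cone, so the disc is 8 to 17 mm above its origin, the centre of the underside of the cone; z up. About 0.15 kg. At home the disc rests on the coupling's rim, its origin 26 mm and its top 43 mm from the face plate
- clip: hairpin spring clip of 5 mm steel wire lying flat, with an upright red handle. Origin on its underside, at the centre of the pocket that holds the spindle's neck when home; z up. Two sprung legs point to its +x. The body reaches 48 mm behind the origin and is 25 mm wide. About 0.065 kg. At home its underside rests on the cap, its origin at spindle_neck; it may be pushed on from any side
- clip_pocket (a point): centre of the clip's pocket: the clip's origin, axes as the clip. The legs' flared tips lie 32 mm ahead (+x), 19 mm apart inside; bulges 9 to 12 mm ahead narrow the gap to 8 mm and spread over the 11 mm neck with a push of about 5 to 10 N, then snap shut behind it. A stop 7.5 mm behind this point ends the pocket
- clip_grip (a point): middle of the clip's red handle, 33 mm behind the clip's origin and 26 mm above its underside. The handle is an upright block 11 mm thick (clip's y), 20 mm long (clip's x), its top 38 mm above the clip's underside
- spray_can: white spray can, bystander, 57 mm diameter, 204 mm tall, standing; origin at the centre of its underside
- magnet: white and red arrow-shaped welding magnet, bystander, 19 mm (x) by 123 mm (y), 60 mm high; origin at the centre of its underside
- nozzle: copper-coloured torch nozzle, bystander, 25 mm diameter, 62 mm tall, standing; origin at the centre of its underside
- pipe_offcut: dark pipe offcut, not part of this job, bystander, 48 mm diameter, 75 mm tall, standing; origin at the centre of its underside
- tape: yellow tape measure, bystander, 41 by 78 mm, 62 mm high; origin at the centre of its underside
- dip_tin: white tin with green lid, bystander, 69 mm diameter, 55 mm tall; origin at the centre of its underside

How it is judged:
By the outcome, as a careful person would: the job done as asked, in the order asked, and still so for the second after the job is handed in, with the robot touching nothing.
It also fails if it takes over 72 s, if anything falls off the work surface, if the arm or the gripper's body presses on something with over 40 N, if the wrist force passes 120 N, or if a joint passes its speed limit or range.

## Working session

There is one attempt and no reset: what is moved stays moved. The work goes in short steps, Python scripts to look and compute and a shell command to move; the robot and the scene stay as the last step left them, time stands still between calls to the robot, and variables do not carry over. Pictures are saved under pics/ and viewed, at most 10 in all, crops included, and the job is handed in when it is done.

```bash
ls; mkdir -p pics; python3 - <<'E'
from station import arm
import cv2,numpy as np
s=arm.get_state();print({k:np.round(v,4).tolist() for k,v in s.items()});print(arm.hold_point_z)
for n in ["scene","top","wrist"]:
    c=arm.camera_params(n);print(n,{k:np.round(v,4).tolist() for k,v in c.items()})
    cv2.imwrite(f"pics/{n}0.png",arm.grab_frame(n)[:,:,::-1])
E
```

```text
nudge.py
pics
station.py
{'t': 0.0, 'q': [-0.9749, 0.3594, 0.011, -0.0003, -1.2241, -0.2881], 'qd': [0.0, 0.0004, -0.002, -0.001, -0.0003, 0.0025], 'joint_efforts': [0.0015, -58.2712, 29.3055, 6.9972, 0.0068, -0.0001], 'eef_pos': [0.2043, -0.6428, 0.2256], 'ee_rot': [3.1399, -0.0002, -2.8339], 'force': [0.4087, -0.0146, -0.0421], 'moment': [-0.0248, 0.0022, 0.0242], 'gripper_force': 0.0, 'width': 0.0875}
0.0188
scene {'fx': 619.4384, 'fy': 619.4384, 'cx': 311.3252, 'cy': 243.1679, 'D': [-0.145, 0.0, 0.0, 0.0, 0.0], 'T': [[0.8757, -0.197, 0.4409, -0.1225], [-0.4829, -0.3647, 0.7961, -1.3304], [0.004, -0.9101, -0.4145, 0.8002], [0.0, 0.0, 0.0, 1.0]]}
top {'fx': 518.4692, 'fy': 518.4692, 'cx': 316.2152, 'cy': 243.7628, 'D': [-0.0244, 0.0, 0.0, 0.0, 0.0], 'T': [[-0.0056, -0.9947, 0.103, 0.4217], [-1.0, 0.0057, 0.0006, -0.0383], [-0.0012, -0.103, -0.9947, 1.6559], [0.0, 0.0, 0.0, 1.0]]}
wrist {'fx': 338.6561, 'fy': 338.6561, 'cx': 315.8195, 'cy': 244.0606, 'D': [-0.0377, 0.0, 0.0, 0.0, 0.0], 'hand_eye': [[0.0009, -0.9645, -0.264, 0.0704], [1.0, 0.0008, 0.0007, 0.0006], [-0.0004, -0.264, 0.9645, -0.1575], [0.0, 0.0, 0.0, 1.0]]}
```
View pics/scene0.png

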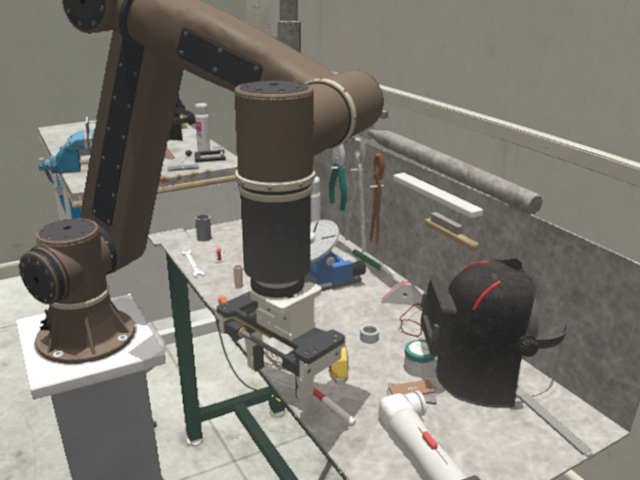

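View pics/top0.png

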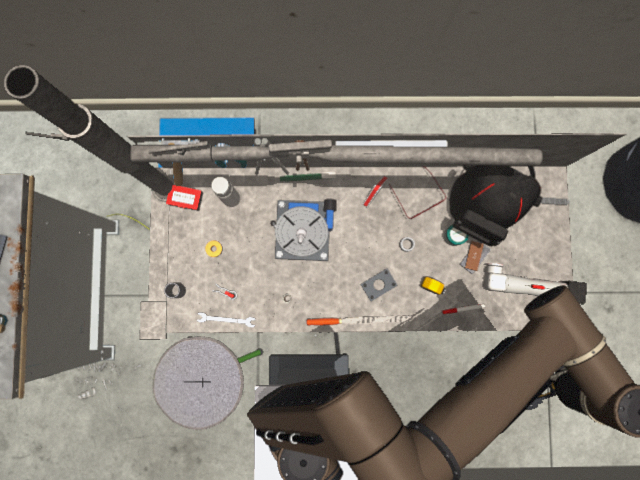

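The scene view shows the arm covering part of the bench. In the top view the base plate is at (379,284), coupling (407,244), cap (214,249), clip (228,293), face plate (302,235), nozzle (287,298) and pipe (175,290). Next I'll turn these into rough positions.

```bash
cat > h.py <<'E'
from station import arm
import cv2,numpy as np
from scipy.spatial.transform import Rotation as R
def tool(s=None):
    s=s or arm.get_state();T=np.eye(4);T[:3,:3]=R.from_euler('xyz',s['ee_rot']).as_matrix();T[:3,3]=s['eef_pos'];return T
def cam(n,Tt=None):
    c=arm.camera_params(n);K=np.array([[c['fx'],0,c['cx']],[0,c['fy'],c['cy']],[0,0,1.]])
    T=np.array(c['T']) if 'T' in c else (tool() if Tt is None else Tt)@np.array(c['hand_eye'])
    return K,np.array(c['D'],float),T
def ray(C,px):
    K,D,T=C;p=cv2.undistortPoints(np.array(px,float).reshape(-1,1,2),K,D).reshape(-1,2)
    d=np.c_[p,np.ones(len(p))]@T[:3,:3].T
    return T[:3,3],d/np.linalg.norm(d,axis=1)[:,None]
def plane(C,px,z=0.):
    o,d=ray(C,px);return o+d*((z-o[2])/d[:,2])[:,None]
def tri(rs):  # list of (o,d): least-squares meeting point, rms miss
    A=0;b=0
    for o,d in rs:
        P=np.eye(3)-np.outer(d,d);A=A+P;b=b+P@o
    x=np.linalg.solve(A,b);return x,max(np.linalg.norm((np.eye(3)-np.outer(d,d))@(x-o)) for o,d in rs)
def proj(C,X):
    K,D,T=C;Ti=np.linalg.inv(T);rv=cv2.Rodrigues(Ti[:3,:3])[0]
    return cv2.projectPoints(np.array(X,float).reshape(-1,1,3),rv,Ti[:3,3],K,D)[0].reshape(-1,2)
def grab(n,f):
    T=tool();im=arm.grab_frame(n)[:,:,::-1].copy();cv2.imwrite(f'pics/{f}.png',im);np.save(f'pics/{f}.npy',T);return im
def totool(d,T=None):  # world vector -> tool axes
    T=tool() if T is None else T;return T[:3,:3].T@np.array(d,float)
E
python3 - <<'E'
from h import *
C=cam('top')
for n,p,z in [('plate',(379,284),.008),('coup',(407,244),.026),('cap',(214,249),.017),('clip',(228,293),.02),('face',(302,235),.14),('nozzle',(287,298),.062),('pipe',(175,290),.075),('can',(221,187),.2),('tape',(433,285),.06),('tip',(300,238),.173)]:
    print(n,plane(C,p,z).round(3))
im=cv2.imread('pics/top0.png');cv2.imwrite('pics/topc.png',cv2.resize(im[180:310,160:440],None,fx=2.85,fy=2.85,interpolation=cv2.INTER_CUBIC))
print(tool().round(3))
E
```

```text
plate [[ 0.463 -0.236  0.008]]
coup [[ 0.588 -0.324  0.026]]
cap [[0.576 0.288 0.017]]
clip [[0.437 0.241 0.02 ]]
face [[0.605 0.004 0.14 ]]
nozzle [[0.42  0.053 0.062]]
pipe [[0.446 0.393 0.075]]
can [[0.737 0.234 0.2  ]]
tape [[ 0.457 -0.395  0.06 ]]
tip [[0.592 0.009 0.173]]
[[-0.953 -0.303 -0.001  0.204]
 [-0.303  0.953  0.001 -0.643]
 [ 0.     0.001 -1.     0.226]
 [ 0.     0.     0.     1.   ]]
```

View pics/topc.png

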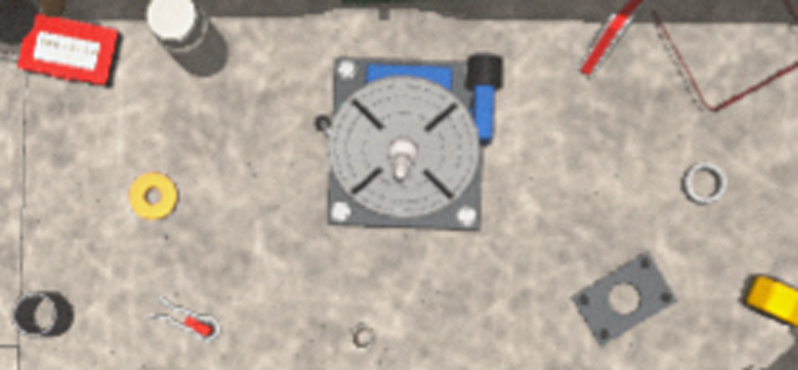

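The crop shows face plate centre at (405,148) with the spindle leaning down the image, towards the robot. The clip's handle is at (203,325), its legs pointing up and left. The plate is turned about 30°. I'll move over the plate and coupling and look.

```bash
echo '[[0.088,-0.1,0.08,0,0.1],[0.088,-0.2,0.15,0,0.2],[0.088,-0.3,0.22,0,0.308],[0.088,-0.37,0.284,0,0.308],[0.088,-0.37,0.284,0,0.308],[0.088,-0.37,0.284,0,0.308],[0.088,-0.37,0.284,0,0.308],[0.088,-0.37,0.284,0,0.308],[0.088,-0.37,0.284,0,0.308],[0.088,-0.37,0.284,0,0.308],[0.088,-0.37,0.284,0,0.308],[0.088,-0.37,0.284,0,0.308],[0.088,-0.37,0.284,0,0.308],[0.088,-0.37,0.284,0,0.308],[0.088,-0.37,0.284,0,0.308]]' | python3 nudge.py
python3 - <<'E'
from h import *
grab('wrist','w1');print(tool().round(3))
E
```

```text
t: 1.4
eef_pos: [0.4706, -0.2609, 0.2264]
ee_rot: [3.142, -0.0, 3.141]
force: [-0.6, 0.6, -0.9]
width: 0.0876
gripper_force: 0.0
[[-1.     0.001 -0.     0.47 ]
 [ 0.001  1.     0.    -0.261]
 [ 0.     0.    -1.     0.226]
 [ 0.     0.     0.     1.   ]]
```

View pics/w1.png

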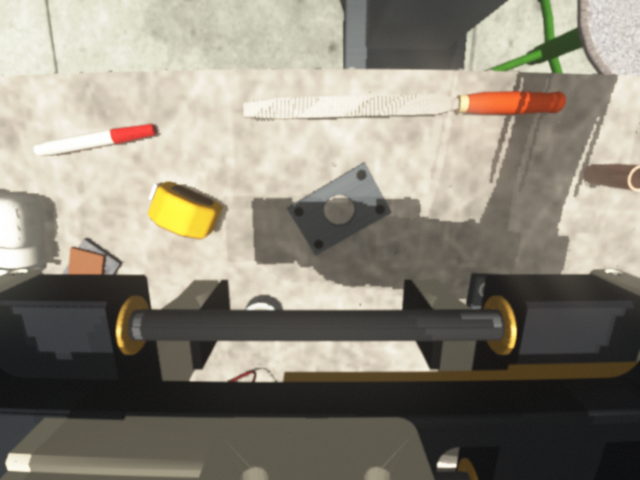

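The wrist picture shows the plate with its hole at (340,208) and corners near (365,163), (391,212), (317,255), (288,209). The coupling is hidden behind the fingers at (263,303).

```bash
python3 - <<'E'
from h import *
C=cam('wrist',np.load('pics/w1.npy'))
c=plane(C,[(365,163),(391,212),(317,255),(288,209)],.008);h=plane(C,[(340,208)],.008);print(c.round(4),h.round(4),c.mean(0))
for i in range(4):
    v=c[(i+1)%4]-c[i];print(np.linalg.norm(v).round(4),np.degrees(np.arctan2(v[1],v[0])).round(1))
print(arm.get_state()['q'])
E
```

```text
[[ 0.4116 -0.2068  0.008 ]
 [ 0.4652 -0.1755  0.008 ]
 [ 0.5158 -0.2587  0.008 ]
 [ 0.462  -0.2912  0.008 ]] [[ 0.4608 -0.233   0.008 ]] [ 0.46365917 -0.23304591  0.008     ]
0.0621 30.2
0.0973 -58.7
0.0629 -148.8
0.0983 120.8
[-1.42491763e-01  1.33785669e-01 -2.89801713e-01  1.79851774e-05
 -1.14759036e+00 -1.42956894e+00]
```

```bash
echo '[[0.088,0.007,0.028,0.05,0.2],[0.088,0.007,0.028,0.1,0.4],[0.088,0.007,0.028,0.126,0.6],[0.088,0.007,0.028,0.126,0.8],[0.088,0.007,0.028,0.126,1.033],[0.088,0.007,0.028,0.126,1.033],[0.088,0.007,0.028,0.126,1.033],[0.088,0.007,0.028,0.126,1.033],[0.088,0.007,0.028,0.126,1.033],[0.088,0.007,0.028,0.126,1.033],[0.088,0.007,0.028,0.126,1.033]]' | python3 nudge.py 10
python3 - <<'E'
from h import *
im=grab('wrist','w2');print(tool().round(3))
g=cv2.cvtColor(im,cv2.COLOR_BGR2GRAY)
m=(g<110).astype(np.uint8)*255; m[272:]=0
n,l,s,c=cv2.connectedComponentsWithStats(m)
for i in range(1,n):
    if s[i,4]>300: print(s[i],c[i].round(1))
E
```

```text
t: 2.37
eef_pos: [0.4635, -0.2335, 0.1006]
ee_rot: [-3.142, -0.0, 2.108]
force: [0.8, -0.3, -1.0]
width: 0.0875
gripper_force: 0.0
[[-0.512  0.859 -0.     0.464]
 [ 0.859  0.512 -0.    -0.233]
 [-0.    -0.    -1.     0.101]
 [ 0.     0.     0.     1.   ]]
[ 41   0 135  69 838] [104.7  40.9]
[ 117    0   94   48 2443] [170.2  16.2]
[  434     0   206   218 19210] [560.3  72.5]
[387  99  22  38 527] [396.9 117.6]
[421 132  29  25 387] [433.1 142.8]
[367 137  30  43 563] [382.3 158.1]
[  232   181   220    91 12733] [344.3 229.7]
[224 250  27  22 364] [235.5 263. ]
```

View pics/w2.png

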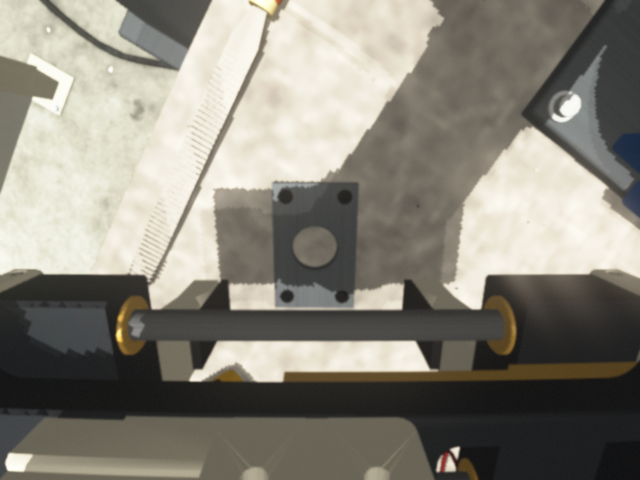

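Closer view: plate is square to the fingers, hole centre at (315,246).

```bash
python3 - <<'E'
from h import *
a=np.load('pics/w1.npy');b=np.load('pics/w2.npy')
ra=ray(cam('wrist',a),[(340,208.5)]);rb=ray(cam('wrist',b),[(315,246)])
print(tri([(ra[0],ra[1][0]),(rb[0],rb[1][0])]))
p=plane(cam('wrist',b),[(315,246),(286,196),(345,196),(342,297),(287,297)],.008);print(p.round(4))
Ti=np.linalg.inv(b);print((np.c_[p,np.ones(5)]@Ti.T).round(4))
E
```

```text
(array([ 0.46233376, -0.23296212,  0.00380048]), np.float64(0.0010765519323184182))
[[ 0.4628 -0.2321  0.008 ]
 [ 0.4248 -0.2101  0.008 ]
 [ 0.4622 -0.1878  0.008 ]
 [ 0.5031 -0.2574  0.008 ]
 [ 0.4653 -0.28    0.008 ]]
[[ 1.50e-03  1.00e-04  9.26e-02  1.00e+00]
 [ 3.98e-02 -2.13e-02  9.26e-02  1.00e+00]
 [ 3.99e-02  2.23e-02  9.26e-02  1.00e+00]
 [-4.08e-02  2.18e-02  9.26e-02  1.00e+00]
 [-4.09e-02 -2.23e-02  9.26e-02  1.00e+00]]
```

```bash
echo '[[0.088,0.0005,0,0.04,0],[0.088,0.0005,0,0.075,0],[0.088,0.0005,0,0.092,0],[0.088,0.0005,0,0.0985,0],[0.06,0.0005,0,0.0985,0],[0.055,0.0005,0,0.0985,0],[0.055,0.0005,0,0.0985,0],[0.055,0.0005,0,0.0985,0],[0.055,0.0005,0,0.0985,0],[0.055,0.0005,0,0.0985,0]]' | python3 nudge.py 25
```

```text
t: 3.25
eef_pos: [0.4638, -0.2323, 0.0026]
ee_rot: [3.141, 0.0, 2.109]
force: [-1.1, -1.7, 3.9]
width: 0.0637
gripper_force: 25.0
```

```bash
echo '[[0.055,0,0,-0.02,0],[0.055,0,0,-0.05,0],[0.055,0,0,-0.09,0],[0.055,0,0.02,-0.13,0],[0.055,0,0.05,-0.17,0],[0.055,0,0.08,-0.2,0],[0.055,0,0.12,-0.23,0],[0.055,0,0.14,-0.26,0],[0.055,0,0.14,-0.26,0],[0.055,0,0.14,-0.26,0],[0.055,0,0.14,-0.26,0],[0.055,0,0.14,-0.26,0]]' | python3 nudge.py
python3 -c "
from h import *
grab('wrist','w3');print(tool().round(3))"
echo '[[0.055,0,0.04,0,0],[0.055,0,0.08,0,0],[0.055,0,0.12,0,0],[0.055,0,0.12,0,0],[0.055,0,0.12,0,0]]' | python3 nudge.py
python3 -c "
from h import *
grab('wrist','w4');print(tool().round(3))
a=cv2.imread('pics/w3.png')[:270];b=cv2.imread('pics/w4.png')[:270];cv2.imwrite('pics/w34.png',np.vstack([a,b]))
grab('top','t1');grab('scene','s1')"
```

```text
t: 4.25
eef_pos: [0.5827, -0.1603, 0.2604]
ee_rot: [-3.14, -0.002, 2.108]
force: [-0.7, -1.0, -4.3]
width: 0.0635
gripper_force: 25.0
[[-0.512  0.859 -0.003  0.582]
 [ 0.859  0.512  0.001 -0.161]
 [ 0.002 -0.002 -1.     0.26 ]
 [ 0.     0.     0.     1.   ]]
t: 4.72
eef_pos: [0.6871, -0.0982, 0.2589]
ee_rot: [-3.138, -0.002, 2.109]
force: [-1.2, -0.5, -2.5]
width: 0.0635
gripper_force: 25.0
[[-0.512  0.859 -0.004  0.686]
 [ 0.859  0.512 -0.    -0.099]
 [ 0.002 -0.003 -1.     0.26 ]
 [ 0.     0.     0.     1.   ]]
```

View pics/w34.png

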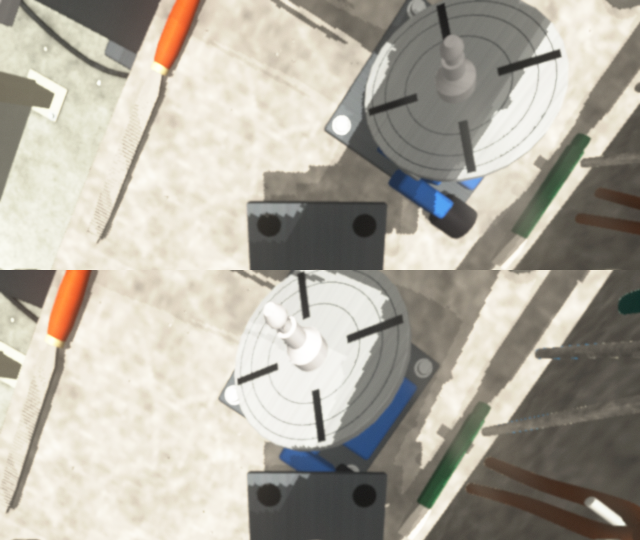

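Top half (w3): spindle tip about (452,42), with four dark slots round the foot at (457,85). Bottom half (w4): tip about (270,41) in its own frame, foot about (308,82). I'll fit the slots and triangulate them to get the face plane.

```bash
cat > slots.py <<'E'
from h import *
seeds={'w3':[(445,22),(530,62),(467,146),(394,103)],'w4':[(304,25),(376,60),(319,146),(258,102)]}
S={}
for f,ss in seeds.items():
    g=cv2.cvtColor(cv2.imread(f'pics/{f}.png'),cv2.COLOR_BGR2GRAY)
    out=[]
    for s in ss:
        w=g[max(0,s[1]-40):s[1]+40,s[0]-45:s[0]+45]
        l=cv2.connectedComponents((w<(60 if f=='w3' else 75)).astype(np.uint8))[1]
        cy,cx=min(s[1],40),45
        k=l[cy-3:cy+4,cx-3:cx+4];k=np.bincount(k[k>0]).argmax()
        ys,xs=np.nonzero(l==k);P=np.c_[xs+s[0]-45,ys+max(0,s[1]-40)].astype(float)
        m=P.mean(0);u=np.linalg.svd(P-m,full_matrices=False)[2][0];t=(P-m)@u
        a,b=m+u*t.min(),m+u*t.max();out.append((a,b,m,len(P)))
    c=np.mean([x[2] for x in out],axis=0)
    out=[(a,b,m,n) if np.linalg.norm(a-c)<np.linalg.norm(b-c) else (b,a,m,n) for a,b,m,n in out]
    L=lambda p,q:np.cross([*p,1],[*q,1])
    x=np.cross(L(out[0][2],out[2][2]),L(out[1][2],out[3][2]));x=x[:2]/x[2]
    S[f]=dict(inn=[o[0] for o in out],outr=[o[1] for o in out],mid=[o[2] for o in out],c=x)
    print(f,[(o[0].round(1).tolist(),o[1].round(1).tolist(),o[3]) for o in out],x.round(1))
C3=cam('wrist',np.load('pics/w3.npy'));C4=cam('wrist',np.load('pics/w4.npy'))
def T2(a,b):
    r=ray(C3,[a]);q=ray(C4,[b]);return tri([(r[0],r[1][0]),(q[0],q[1][0])])
mids=[T2(S['w3']['mid'][i],S['w4']['mid'][i]) for i in range(4)]
inn=[T2(S['w3']['inn'][i],S['w4']['inn'][i]) for i in range(4)]
ce=T2(S['w3']['c'],S['w4']['c']);tip=T2((452.5,40),(270,41))
for n,v in [('mid',mids),('inn',inn)]:
    for p in v: print(n,p[0].round(4),round(p[1]*1e3,2))
print('foot',ce,'tip',tip)
M=np.array([p[0] for p in mids+inn]);n=np.linalg.svd(M-M.mean(0))[2][2];n*=np.sign(n[2]);print('normal',n,'tilt',np.arccos(n[2]),'yaw',np.arctan2(-n[1],-n[0]),M.mean(0))
d=tip[0]-ce[0];print('axis',d/np.linalg.norm(d),np.linalg.norm(d))
E
python3 slots.py
```

```text
Traceback (most recent call last):
  File "slots.py", line 11, in <module>
    k=l[cy-3:cy+4,cx-3:cx+4];k=np.bincount(k[k>0]).argmax()
                               ~~~~~~~~~~~~~~~~~~~~~~~~~~^^
ValueError: attempt to get argmax of an empty sequence
```

```bash
sed -i "s/(w<(60 if f=='w3' else 75))/(w<.5*float(np.median(w))+.5*g[s[1]-8:s[1]+9,s[0]-8:s[0]+9].min())/; s/k=l\[cy-3:cy+4,cx-3:cx+4\]/k=l[cy-8:cy+9,cx-8:cx+9]/" slots.py; python3 slots.py
```

```text
w3 [([445.9, 37.5], [440.2, 3.5], 275), ([496.9, 71.6], [559.5, 52.6], 493), ([462.0, 120.5], [470.7, 170.4], 424), ([416.5, 96.6], [368.7, 112.0], 349)] [455.1  84.8]
w4 [([317.2, 36.3], [268.1, -9.7], 645), ([347.6, 68.8], [402.7, 47.9], 419), ([315.1, 120.0], [321.4, 170.8], 364), ([277.3, 95.7], [237.4, 111.6], 262)] [306.8  84.6]
mid [0.5807 0.0454 0.111 ] 1.2
mid [0.6553 0.0502 0.122 ] 0.71
mid [ 0.6492 -0.0306  0.1315] 0.97
mid [ 0.5841 -0.0273  0.0938] 0.03
inn [0.5974 0.0541 0.066 ] 0.28
inn [0.6392 0.0314 0.1226] 0.07
inn [ 0.6369 -0.015   0.1248] 0.32
inn [ 0.5975 -0.0132  0.1024] 0.04
foot (array([0.61681459, 0.00552711, 0.12033488]), np.float64(0.0005509892169254096)) tip (array([0.58767747, 0.00984708, 0.16906399]), np.float64(0.0009248712867673787))
normal [-0.49770926  0.14767437  0.85467992] tilt 0.5458623326481197 yaw -0.28843397101131235 [0.61754739 0.01187868 0.10924762]
axis [-0.51171659  0.07586892  0.8557979 ] 0.05693997523446037
```

```bash
cat >> slots.py <<'E'
print('----')
a3,a4=S['w3'],S['w4']
a4['inn'][0]=np.array([307,46.]);a4['outr'][0]=np.array([300.3,3.]);a4['mid'][0]=(a4['inn'][0]+a4['outr'][0])/2
L=lambda p,q:np.cross([*p,1],[*q,1])
x=np.cross(L(a4['mid'][0],a4['mid'][2]),L(a4['mid'][1],a4['mid'][3]));c4=x[:2]/x[2];print(c4)
Ct=cam('top');rt=ray(Ct,[(301.7,231.5)])
r=ray(C3,[a3['c']]);q=ray(C4,[c4])
print('foot',T2(a3['c'],c4),'with top',tri([(r[0],r[1][0]),(q[0],q[1][0]),(rt[0],rt[1][0])]))
for t in(.4,.45,.5): print(t,[plane(C,[p],.08+.04*np.cos(t))[0].round(4).tolist() for C,p in((C3,a3['c']),(C4,c4),(Ct,(301.7,231.5)))])
# base yaw from top: project horizontal lines of base
g=cv2.cvtColor(cv2.imread('pics/top0.png'),cv2.COLOR_BGR2GRAY)
b=plane(Ct,[(160+x/2.85,180+y/2.85) for x,y in((329,224),(480,229),(335,57))],.01);print('base corners',b.round(4),'yaw',np.arctan2(*(b[0]-b[1])[:2])*-1)
P=[T2(a3[k][i],a4[k][i]) for k in('inn','outr') for i in range(4) if not(k=='outr' and i==0)]
for p in P: print(p[0].round(4),round(p[1]*1e3,2))
M=np.array([p[0] for p in P]);n=np.linalg.svd(M-M.mean(0))[2][2];n*=np.sign(n[2]);print('normal',n,'tilt',np.arccos(n[2]))
E
python3 slots.py | sed -n '/----/,$p'
```

```text
----
[310.71482975  83.13992249]
foot (array([0.61836713, 0.00876487, 0.11255046]), np.float64(8.100519297937517e-06)) with top (array([0.61815938, 0.00717717, 0.11627729]), np.float64(0.0013201057864265264))
0.4 [[0.6174, 0.0073, 0.1168], [0.6188, 0.0081, 0.1168], [0.6181, 0.0058, 0.1168]]
0.45 [[0.6176, 0.0075, 0.116], [0.6187, 0.0083, 0.116], [0.6182, 0.0059, 0.116]]
0.5 [[0.6178, 0.0079, 0.1151], [0.6186, 0.0084, 0.1151], [0.6183, 0.0059, 0.1151]]
base corners [[ 0.5453  0.0927  0.01  ]
 [ 0.5388 -0.0758  0.01  ]
 [ 0.7344  0.0864  0.01  ]] yaw -0.03880683553743575
[0.5956 0.0395 0.0919] 3.98
[0.6392 0.0314 0.1226] 0.07
[ 0.6369 -0.015   0.1248] 0.32
[ 0.5975 -0.0132  0.1024] 0.04
[0.6674 0.0613 0.1384] 0.08
[ 0.6618 -0.0466  0.1395] 0.5
[ 0.5698 -0.0427  0.086 ] 0.0
normal [-0.51838979  0.06239231  0.8528653 ] tilt 0.5493476779530033
```

```bash
echo '[[0.055,0.03,-0.008,0,-0.12],[0.055,0.06,-0.016,0,-0.24],[0.055,0.09,-0.024,0,-0.36],[0.055,0.12,-0.032,0,-0.48],[0.055,0.1516,-0.0424,0,-0.6],[0.055,0.1516,-0.0424,0,-0.72],[0.055,0.1516,-0.0424,0,-0.84],[0.055,0.1516,-0.0424,0,-0.994],[0.055,0.1516,-0.0424,0.02,-0.994],[0.055,0.1516,-0.0424,0.04,-0.994],[0.055,0.1516,-0.0424,0.0595,-0.994],[0.055,0.1516,-0.0424,0.0595,-0.994],[0.055,0.1516,-0.0424,0.0595,-0.994]]' | python3 nudge.py 18
python3 - <<'E'
from h import *
print(tool().round(4))
T=tool();foot=np.array([.6182,.0074,.1151]);n=np.array([-.479,.019,.8776])
for h in(.06,.03,.02,.012,.007,.005):
    print(h,totool(foot+n*h+[.001,0,-.0014]-T[:3,3],T).round(4))
grab('wrist','w5')
E
```

```text
t: 5.95
eef_pos: [0.572, 0.0085, 0.2027]
ee_rot: [-3.141, -0.001, 3.102]
force: [0.8, -1.2, -1.9]
width: 0.0639
gripper_force: 18.0
[[-9.992e-01  4.000e-02 -1.000e-03  5.720e-01]
 [ 4.000e-02  9.992e-01 -6.000e-04  8.500e-03]
 [ 1.000e-03 -7.000e-04 -1.000e+00  2.027e-01]
 [ 0.000e+00  0.000e+00  0.000e+00  1.000e+00]]
0.06 [-0.0184  0.0008  0.0364]
0.03 [-0.0328  0.0009  0.0627]
0.02 [-0.0376  0.0009  0.0715]
0.012 [-0.0415  0.0009  0.0785]
0.007 [-0.0439  0.0009  0.0829]
0.005 [-0.0449  0.0009  0.0846]
```

View pics/w5.png

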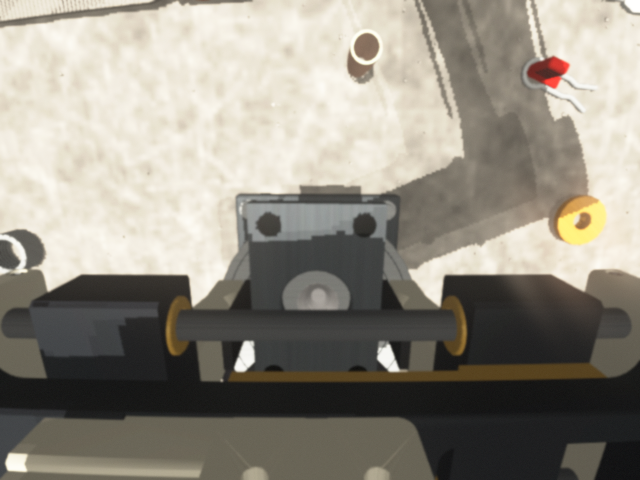

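The spindle tip, at (318,295), shows centred in the plate's hole, at (316,292). The clip is at (548,72) and the cap at (581,219). I'll lower along the spindle's axis.

```bash
echo '[[0.055,-0.01,0.0008,0.018,0],[0.055,-0.018,0.0008,0.034,0],[0.055,-0.025,0.0008,0.047,0],[0.055,-0.032,0.0008,0.06,0],[0.055,-0.035,0.0009,0.0655,0],[0.055,-0.038,0.0009,0.07,0],[0.055,-0.04,0.0009,0.074,0],[0.055,-0.042,0.0009,0.0775,0],[0.055,-0.0435,0.0009,0.08,0],[0.055,-0.0435,0.0009,0.08,0]]' | python3 nudge.py 15
```

```text
t: 6.83
eef_pos: [0.6161, 0.0085, 0.1225]
ee_rot: [-3.141, -0.001, 3.102]
force: [-3.4, -1.2, -4.3]
width: 0.0637
gripper_force: 15.0
```

```bash
echo '[[0.055,0.001,0,0.002,0],[0.055,0.0005,0,0.004,0],[0.055,0.0005,0,0.004,0]]' | python3 nudge.py 10
python3 - <<'E'
from h import *
im=grab('wrist','w6');s=grab('scene','s2');t=grab('top','t2')
a=cv2.resize(s[180:330,240:440],(533,400),interpolation=cv2.INTER_CUBIC)
b=im[150:350,180:446];b=cv2.resize(b,(532,400))
cv2.imwrite('pics/v1.png',np.hstack([a,b])[:, :].copy() if 0 else cv2.resize(np.hstack([a,b]),(800,300)))
E
```

```text
t: 7.08
eef_pos: [0.6171, 0.0089, 0.1193]
ee_rot: [3.141, 0.002, 3.103]
force: [-1.2, -0.7, 0.3]
width: 0.0638
gripper_force: 11.2
```

View pics/v1.png

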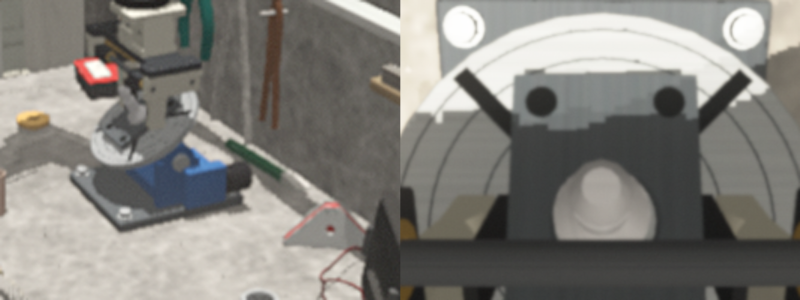

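The plate lies flat around the mandrel, parallel to the face plate's rings. Releasing it and going to the coupling.

```bash
echo '[[0.07,0,0,0,0],[0.088,0,0,-0.001,0],[0.088,0,0,-0.001,0],[0.088,-0.005,0,-0.03,0],[0.088,-0.005,0,-0.07,0],[0.088,0,0,-0.11,0],[0.088,0.016,-0.04,-0.14,0],[0.088,0.016,-0.08,-0.14,0],[0.088,0.016,-0.12,-0.14,0],[0.088,0.016,-0.16,-0.14,0],[0.088,0.016,-0.2,-0.14,0],[0.088,0.016,-0.24,-0.14,0],[0.088,0.016,-0.28,-0.14,0],[0.088,0.016,-0.324,-0.14,0],[0.088,0.016,-0.324,-0.14,0],[0.088,0.016,-0.324,-0.14,0]]' | python3 nudge.py 15
cat > circ.py <<'E'
from h import *
# ellipse/contour of a ring near a seed, thresholds by HSV/gray
def ring(f,seed,r,mask):
    im=cv2.imread(f'pics/{f}.png');m=mask(im).astype(np.uint8)
    k=np.zeros_like(m);cv2.circle(k,tuple(map(int,seed)),r,1,-1);m&=k
    m=cv2.morphologyEx(m,cv2.MORPH_OPEN,np.ones((3,3),np.uint8))
    cs=cv2.findContours(m,cv2.RETR_CCOMP,cv2.CHAIN_APPROX_NONE)[0]
    return [(cv2.fitEllipse(c),len(c)) for c in sorted(cs,key=len)[::-1][:3] if len(c)>15]
E
python3 - <<'E'
from h import *
grab('wrist','w7');print(tool().round(3))
t=grab('top','t3')
C=cam('wrist');print(proj(C,[.588,-.324,.026]))
E
```

```text
t: 8.57
eef_pos: [0.5866, -0.3169, 0.2576]
ee_rot: [3.141, -0.001, 3.099]
force: [0.7, -0.7, -0.0]
width: 0.0877
gripper_force: 0.0
[[-0.999  0.042 -0.001  0.587]
 [ 0.042  0.999  0.    -0.315]
 [ 0.001  0.    -1.     0.258]
 [ 0.     0.     0.     1.   ]]
[[306.64212663 215.31098439]]
```

```bash
python3 - <<'E'
from h import *
a=cv2.imread('pics/w7.png')[120:270,230:390];b=cv2.imread('pics/t3.png')[190:310,220:380]
cv2.imwrite('pics/v2.png',np.hstack([cv2.resize(a,(400,375),interpolation=cv2.INTER_CUBIC),cv2.resize(b,(400,375),interpolation=cv2.INTER_CUBIC)]))
E
```

```text
(no output)
```

View pics/v2.png

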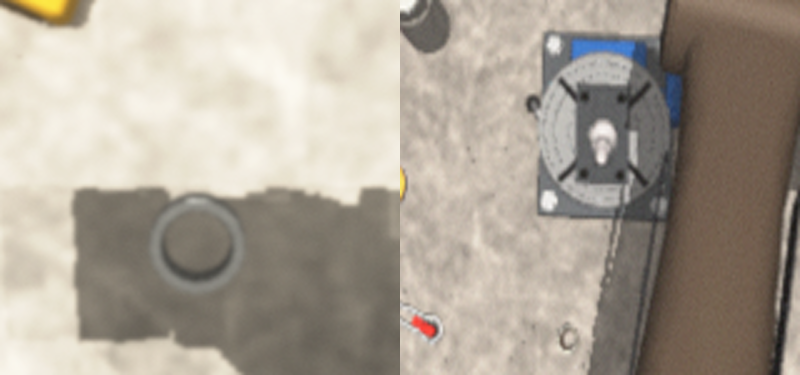

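The right half shows the plate centred on the face plate round the spindle. The left half shows the coupling's top rim centred at w7 pixel (309,218).

```bash
python3 - <<'E'
from h import *
p=plane(cam('wrist',np.load('pics/w7.npy')),[(309.2,218)],.026);print(p,totool(p[0]-tool()[:3,3]))
E
echo '[[0.088,0,0,0.04,0],[0.088,0,-0.004,0.08,0],[0.088,0,-0.007,0.12,0],[0.088,0,-0.007,0.14,0],[0.088,0,-0.007,0.14,0],[0.088,0,-0.007,0.14,0]]' | python3 nudge.py
python3 - <<'E'
from h import *
im=grab('wrist','w8');T=tool();C=cam('wrist',T)
g=cv2.GaussianBlur(cv2.cvtColor(im,cv2.COLOR_BGR2GRAY),(3,3),0)
print(T[:3,3])
e=proj(C,[.588,-.323,.026])[0];print(e)
cs=cv2.HoughCircles(g[180:275,200:440],cv2.HOUGH_GRADIENT,1.5,5,param1=80,param2=25,minRadius=18,maxRadius=45)
print(None if cs is None else (cs[0][:6]+[200,180,0]).round(1))
E
```

```text
[[ 0.5903646  -0.32380362  0.026     ]] [-0.00355022 -0.009511    0.23222796]
t: 9.17
eef_pos: [0.5873, -0.32, 0.1184]
ee_rot: [-3.142, -0.002, 3.104]
force: [-0.1, -0.4, 1.1]
width: 0.0878
gripper_force: 0.0
[ 0.58843065 -0.32060141  0.12021508]
[311.66580359 245.72600853]
[[308.8 249.8  22.6]
 [310.2 243.8  27.1]
 [302.8 242.2  31.5]
 [302.8 236.2  28.6]
 [308.8 237.8  21.9]
 [313.2 260.2  31.8]]
```

```bash
python3 - <<'E'
from h import *
g=cv2.cvtColor(cv2.imread('pics/w8.png'),cv2.COLOR_BGR2GRAY)
for r in (235,242,249,256): print(r,g[r,262:360:2].tolist())
for c in (300,310,320): print(c,g[200:276:2,c].tolist())
E
```

```text
235 [99, 99, 100, 99, 99, 99, 100, 101, 100, 100, 97, 95, 116, 126, 128, 124, 114, 105, 105, 108, 107, 108, 108, 109, 108, 108, 107, 110, 109, 107, 109, 121, 129, 130, 128, 108, 91, 103, 110, 108, 110, 109, 111, 112, 114, 111, 108, 109, 107]
242 [95, 91, 91, 92, 92, 94, 92, 93, 93, 94, 107, 120, 120, 106, 95, 103, 102, 102, 104, 103, 104, 106, 106, 106, 106, 104, 102, 102, 105, 104, 107, 105, 104, 99, 118, 122, 120, 100, 105, 109, 108, 109, 109, 110, 110, 112, 114, 111, 111]
249 [97, 95, 97, 97, 95, 98, 96, 96, 95, 103, 118, 123, 108, 67, 79, 101, 105, 105, 105, 106, 106, 105, 104, 101, 100, 98, 98, 98, 98, 100, 102, 105, 106, 82, 78, 115, 124, 121, 104, 104, 102, 104, 106, 108, 109, 109, 111, 112, 113]
256 [100, 98, 97, 98, 95, 96, 95, 97, 98, 103, 117, 122, 116, 77, 58, 64, 85, 101, 105, 104, 102, 98, 100, 100, 98, 99, 96, 97, 97, 101, 100, 84, 62, 58, 91, 118, 126, 122, 109, 104, 104, 105, 104, 104, 106, 110, 109, 108, 106]
300 [213, 211, 205, 195, 196, 186, 124, 104, 104, 97, 82, 80, 94, 123, 128, 126, 109, 108, 107, 106, 103, 103, 105, 106, 105, 108, 106, 103, 104, 101, 91, 67, 59, 60, 60, 79, 115, 120]
310 [219, 218, 213, 207, 200, 180, 121, 109, 105, 85, 80, 83, 112, 132, 127, 114, 107, 108, 106, 106, 104, 106, 107, 105, 102, 99, 97, 99, 98, 98, 94, 88, 65, 58, 63, 64, 89, 117]
320 [228, 226, 225, 222, 215, 173, 115, 111, 112, 109, 90, 79, 82, 106, 127, 126, 120, 109, 109, 110, 105, 104, 101, 102, 99, 99, 101, 101, 101, 97, 78, 61, 58, 57, 73, 105, 123, 119]
```

```bash
python3 - <<'E'
from h import *
T=np.load('pics/w8.npy');C=cam('wrist',T);C7=cam('wrist',np.load('pics/w7.npy'))
p=plane(C,[(309.3,251)],.026)[0];a=ray(C,[(309.3,251)]);b=ray(C7,[(309.2,218)]);print(p,tri([(a[0],a[1][0]),(b[0],b[1][0])]))
T=tool();print(T[:3,3],totool(p-T[:3,3],T))
E
```

```text
[ 0.59020732 -0.32427976  0.026     ] (array([ 0.59063436, -0.32408305,  0.02456132]), np.float64(0.00024073695930307957))
[ 0.58843065 -0.32060141  0.12021508] [-0.00177589 -0.00351845  0.09422121]
```

```bash
echo '[[0.088,-0.0018,-0.0036,0.04,0],[0.088,-0.0018,-0.0036,0.075,0],[0.088,-0.0018,-0.0036,0.1,0],[0.088,-0.0018,-0.0036,0.113,0],[0.06,-0.0018,-0.0036,0.113,0],[0.04,-0.0018,-0.0036,0.113,0],[0.04,-0.0018,-0.0036,0.113,0],[0.04,-0.0018,-0.0036,0.113,0],[0.04,-0.0018,-0.0036,0.113,0],[0.04,-0.0018,-0.0036,0.113,0],[0.04,-0.0018,-0.0036,0.113,0]]' | python3 nudge.py 12
python3 - <<'E'
from h import *
T=tool();print(T[:3,3],T[:3,0]);foot=np.array([.6182,.0074,.1151]);n=np.array([-.479,.019,.8776])
print('transit',totool(np.array([.5600,.0085,.26])-T[:3,3],T))
E
```

```text
t: 10.13
eef_pos: [0.5893, -0.3253, 0.0065]
ee_rot: [-3.141, 0.001, 3.102]
force: [-1.7, 1.1, 5.1]
width: 0.0477
gripper_force: 12.0
[ 0.58926864 -0.32525161  0.00654   ] [-0.99923358  0.03911887 -0.00139971]
transit [ 0.04194742  0.33223912 -0.25366582]
```

```bash
echo '[[0.04,0,0,-0.03,0],[0.04,0,0,-0.07,0],[0.04,0.005,0.02,-0.11,0],[0.04,0.01,0.05,-0.14,0],[0.04,0.02,0.08,-0.17,0],[0.04,0.03,0.11,-0.2,0],[0.04,0.0354,0.15,-0.22,0],[0.04,0.0354,0.19,-0.22,0],[0.04,0.0354,0.23,-0.22,0],[0.04,0.0354,0.27,-0.22,0],[0.04,0.0354,0.305,-0.22,0],[0.04,0.0354,0.3336,-0.21,0],[0.04,0.0354,0.3336,-0.1935,0],[0.04,0.0354,0.3336,-0.1935,0],[0.04,0.0354,0.3336,-0.1935,0]]' | python3 nudge.py 12
python3 - <<'E'
from h import *
T=tool();print(T[:3,3],arm.get_state()['force'])
foot=np.array([.6182,.0074,.1151]);n=np.array([-.479,.019,.8776])
for h in(.07,.06,.05,.045,.04,.035,.03): print('mid',h,totool(foot+n*h+[-.001,0,-.007]-T[:3,3],T).round(4))
for h in(.03,.027,.024): print('P',h,totool(foot+n*h+[-.001,0,-.010]-T[:3,3],T).round(4))
im=grab('wrist','w9')
g=cv2.cvtColor(im,cv2.COLOR_BGR2GRAY);C=cam('wrist',T)
print(proj(C,[[.588,.0086,.1704],[.568,.0094,.220]]))
E
```

```text
t: 11.38
eef_pos: [0.5656, 0.0097, 0.1985]
ee_rot: [-3.141, -0.002, 3.103]
force: [0.5, -1.4, -1.0]
width: 0.0476
gripper_force: 12.0
[0.56562762 0.00965127 0.19848703] [ 0.5198597  -1.3854219  -0.98129087]
mid 0.07 [-0.0181 -0.0002  0.0289]
mid 0.06 [-0.0229 -0.0002  0.0377]
mid 0.05 [-0.0278 -0.0002  0.0464]
mid 0.045 [-0.0302 -0.0002  0.0508]
mid 0.04 [-0.0326 -0.0002  0.0552]
mid 0.035 [-0.035  -0.0002  0.0596]
mid 0.03 [-0.0374 -0.0002  0.064 ]
P 0.03 [-0.0374 -0.0002  0.067 ]
P 0.027 [-0.0388 -0.0002  0.0696]
P 0.024 [-0.0403 -0.0002  0.0722]
[[314.0558744  311.97657302]
 [313.45827346 321.67781604]]
```

```bash
echo '[[0.04,-0.009,0,0.012,0],[0.04,-0.018,0,0.0289,0],[0.04,-0.023,0,0.0377,0],[0.04,-0.0278,0,0.0464,0],[0.04,-0.0302,0,0.0508,0],[0.04,-0.0326,0,0.0552,0],[0.04,-0.035,0,0.0596,0],[0.04,-0.035,0,0.0596,0]]' | python3 nudge.py 8
echo '[[0.04,-0.0015,0,0.003,0],[0.04,-0.003,0,0.006,0],[0.04,-0.004,0,0.0085,0],[0.04,-0.005,0,0.011,0],[0.04,-0.005,0,0.011,0]]' | python3 nudge.py 8
```

```text
t: 12.1
eef_pos: [0.6018, 0.0082, 0.1392]
ee_rot: [-3.141, 0.0, 3.102]
force: [0.8, -0.0, -1.4]
width: 0.0478
gripper_force: 8.0
t: 12.52
eef_pos: [0.6053, 0.0081, 0.1276]
ee_rot: [-3.141, -0.002, 3.102]
force: [-4.7, 1.4, 2.2]
width: 0.0484
gripper_force: 8.0
```

```bash
echo '[[0.06,0,0,0,0],[0.08,0,0,0,0],[0.08,0,0,0,0],[0.08,0.003,0,-0.02,0],[0.08,0.003,0,-0.036,0],[0.038,0.003,0,-0.036,0],[0.038,0.003,0,-0.036,0],[0.038,0.003,0,-0.036,0],[0.038,0.003,0,-0.036,0],[0.038,0.003,0,-0.036,0],[0.038,0.003,0,-0.03,0],[0.038,0.003,0,-0.026,0],[0.038,0.003,0,-0.026,0]]' | python3 nudge.py 8
echo '[[0.038,0,0,0.003,0],[0.038,0,0,0.006,0],[0.038,0,0,0.006,0]]' | python3 nudge.py
```

```text
t: 13.6
eef_pos: [0.6026, 0.0081, 0.1528]
ee_rot: [-3.141, -0.002, 3.102]
force: [0.4, 0.7, 0.2]
width: 0.0387
gripper_force: 0.0
t: 13.85
eef_pos: [0.6037, 0.008, 0.1485]
ee_rot: [-3.141, 0.0, 3.103]
force: [0.3, -1.5, 2.7]
width: 0.0382
gripper_force: 1.9
```

```bash
echo '[[0.038,0,0,0.002,0],[0.038,0,0,0.004,0],[0.038,0,0,0.004,0]]' | python3 nudge.py
python3 - <<'E'
from h import *
s=grab('scene','s3');t=grab('top','t4');grab('wrist','w10')
E
```

```text
t: 14.1
eef_pos: [0.6042, 0.008, 0.147]
ee_rot: [-3.141, 0.003, 3.103]
force: [-6.2, -1.0, 17.1]
width: 0.038
gripper_force: 8.7
```

The pads meet the rim firmly at the seated height, so the coupling is down square. On to the cap.

```bash
echo '[[0.038,0,0,-0.02,0],[0.038,0,0,-0.06,0],[0.07,0,0,-0.1,0],[0.088,0.02,0.03,-0.11,0],[0.088,0.039,0.07,-0.11,0],[0.088,0.039,0.11,-0.11,0],[0.088,0.039,0.15,-0.11,0],[0.088,0.039,0.19,-0.11,0],[0.088,0.039,0.23,-0.1,0],[0.088,0.039,0.279,-0.09,0],[0.088,0.039,0.279,-0.05,0],[0.088,0.039,0.279,-0.01,0],[0.088,0.039,0.279,0.01,0],[0.088,0.039,0.279,0.01,0],[0.088,0.039,0.279,0.01,0]]' | python3 nudge.py 12
cat > cap.py <<'E'
from h import *
import sys
f=sys.argv[1];im=cv2.imread(f'pics/{f}.png');T=np.load(f'pics/{f}.npy');C=cam('wrist',T)
hs=cv2.cvtColor(im,cv2.COLOR_BGR2HSV);m=cv2.inRange(hs,(15,70,60),(35,255,255))
n,l,s,c=cv2.connectedComponentsWithStats(m)
for i in range(1,n):
    if s[i,4]>150:
        cs=max(cv2.findContours((l==i).astype(np.uint8),cv2.RETR_EXTERNAL,cv2.CHAIN_APPROX_NONE)[0],key=len)
        (x,y),(a,b),_=cv2.fitEllipse(cs);p=plane(C,[(x,y)],.017)[0]
        print(s[i],'ell',round(x,1),round(y,1),round(a,1),round(b,1),'at',p.round(4),'tool',totool(p-T[:3,3],T).round(4))
E
python3 - <<'E'
from h import *
grab('wrist','w11');print(tool().round(3)[:3,3])
E
python3 cap.py w11; python3 cap.py w5
```

```text
t: 15.5
eef_pos: [0.5752, 0.2883, 0.1338]
ee_rot: [-3.14, -0.001, 3.103]
force: [0.3, -0.2, 1.0]
width: 0.0876
gripper_force: 0.0
[0.576 0.289 0.136]
[ 287  212   65   64 3016] ell 318.9 243.9 62.5 63.8 at [0.5793 0.2914 0.017 ] tool [-0.0042  0.0035  0.1168]
[ 115  295   35   60 1090] ell 131.6 324.7 32.7 57.9 at [0.6493 0.118  0.017 ] tool [-0.0809 -0.1671  0.117 ]
[ 483  295   34   60 1053] ell 499.8 324.6 31.6 57.8 at [0.6615 0.4532 0.017 ] tool [-0.0801  0.1683  0.1163]
[ 283  361  354   21 4100] ell 532.7 371.6 13.7 522.4 at [0.7136 0.4915 0.017 ] tool [-0.1306  0.2087  0.1162]
[436 448  22  25 386] ell 447.5 461.6 18.6 26.0 at [0.8198 0.4174 0.017 ] tool [-0.2396  0.1387  0.1162]
[458 459  20  21 228] ell 466.9 468.6 12.5 24.8 at [0.8308 0.4389 0.017 ] tool [-0.2498  0.1607  0.1161]
[ 552  194   54   51 2054] ell 579.1 219.3 47.5 54.5 at [0.5789 0.2868 0.017 ] tool [0.0041 0.2785 0.1856]
[165 295  27  61 892] ell 177.8 324.9 25.3 59.1 at [ 0.684  -0.1519  0.017 ] tool [-0.1185 -0.1556  0.1857]
[441 295  27  61 868] ell 453.9 325.3 25.2 58.2 at [0.6966 0.1611 0.017 ] tool [-0.1185  0.1576  0.1855]
[ 228  362  380   20 4590] ell 503.2 372.1 14.4 575.8 at [0.7621 0.2258 0.017 ] tool [-0.1814  0.2249  0.1854]
```

```bash
echo '[[0.088,-0.004,0.0035,0.04,0],[0.088,-0.004,0.0035,0.08,0],[0.088,-0.004,0.0035,0.11,0],[0.088,-0.004,0.0035,0.129,0],[0.07,-0.004,0.0035,0.129,0],[0.045,-0.004,0.0035,0.129,0],[0.045,-0.004,0.0035,0.129,0],[0.045,-0.004,0.0035,0.129,0],[0.045,-0.004,0.0035,0.129,0],[0.045,-0.004,0.0035,0.129,0]]' | python3 nudge.py 15
echo '[[0.045,0,0,-0.03,0],[0.045,0,0,-0.06,0]]' | python3 nudge.py
python3 - <<'E'
from h import *
T=tool();print(T[:3,3]);print(totool(np.array([.588,.0084,.23])-T[:3,3],T))
E
```

```text
t: 16.38
eef_pos: [0.5803, 0.2923, 0.0073]
ee_rot: [3.14, 0.002, 3.103]
force: [-0.1, -1.4, 7.9]
width: 0.0543
gripper_force: 15.0
t: 16.55
eef_pos: [0.5783, 0.2909, 0.0648]
ee_rot: [-3.139, -0.003, 3.102]
force: [0.9, 0.7, -0.7]
width: 0.0541
gripper_force: 15.0
[0.57830689 0.29090743 0.06480933]
[-0.02036402 -0.28233096 -0.1645202 ]
```

```bash
echo '[[0.045,0,0,-0.04,0],[0.045,0,-0.01,-0.08,0],[0.045,-0.005,-0.03,-0.12,0],[0.045,-0.01,-0.06,-0.15,0],[0.045,-0.02,-0.1,-0.16,0],[0.045,-0.02,-0.14,-0.16,0],[0.045,-0.02,-0.18,-0.16,0],[0.045,-0.02,-0.22,-0.16,0],[0.045,-0.02,-0.255,-0.16,0],[0.045,-0.0204,-0.2823,-0.15,0],[0.045,-0.0204,-0.2823,-0.135,0],[0.045,-0.0204,-0.2823,-0.135,0],[0.045,-0.0204,-0.2823,-0.135,0]]' | python3 nudge.py 10
python3 - <<'E'
from h import *
im=grab('wrist','w12');T=tool();C=cam('wrist',T);print(T[:3,3])
hs=cv2.cvtColor(im,cv2.COLOR_BGR2HSV);m=cv2.inRange(hs,(15,70,60),(35,255,255))[:308,220:410]
ys,xs=np.nonzero(m)
p=plane(C,[(316,ys.min())],T[2,3]+.0097)[0];print('near edge row',ys.min(),'x tool',totool(p-T[:3,3],T),'cols',[ (r,(xs[ys==r].min()+220,xs[ys==r].max()+220)) for r in(275,285,295)])
# bore: non-brass inside
for r in (285,290,295,300,305): print(r,''.join('#' if v else '.' for v in m[r,40:150]))
E
```

```text
t: 17.63
eef_pos: [0.5883, 0.0087, 0.2003]
ee_rot: [-3.141, -0.001, 3.102]
force: [0.4, 0.9, -0.7]
width: 0.0545
gripper_force: 10.0
[0.58900675 0.00932281 0.2010628 ]
near edge row 10 x tool [ 0.12403348  0.00082702 -0.00973402] cols [(275, (np.int64(269), np.int64(363))), (285, (np.int64(263), np.int64(368))), (295, (np.int64(261), np.int64(371)))]
285 ...##########################################################################################################.
290 ..###########################################.......................##########################################
295 .#######################################.................................#####################################
300 ##########################################.............................#######################################
305 ################################################..................############################################
```

```bash
echo '[[0.045,0,0,0.01,0],[0.045,0,0,0.018,0],[0.045,0.001,0,0.022,0],[0.045,0.001,0,0.025,0],[0.045,0.002,0,0.028,0],[0.045,0.002,0,0.031,0],[0.045,0.002,0,0.031,0]]' | python3 nudge.py 7
```

```text
t: 18.27
eef_pos: [0.5876, 0.0093, 0.1694]
ee_rot: [3.141, 0.001, 3.103]
force: [3.8, -0.5, -2.5]
width: 0.0547
gripper_force: 7.0
```

```bash
echo '[[0.045,-0.002,0,0.003,0],[0.045,-0.0035,0,0.006,0],[0.045,-0.005,0,0.009,0],[0.045,-0.006,0,0.011,0],[0.045,-0.006,0,0.011,0]]' | python3 nudge.py 7
python3 -c "
from h import *
im=grab('wrist','w13')[150:310,190:440];s=grab('scene','s4')[180:300,260:380]
cv2.imwrite('pics/v3.png',np.hstack([cv2.resize(im,(440,282)),cv2.resize(s,(282,282))]))"
```

```text
t: 18.68
eef_pos: [0.592, 0.0087, 0.158]
ee_rot: [-3.141, -0.002, 3.102]
force: [-3.2, 0.4, 2.5]
width: 0.0545
gripper_force: 7.0
```

```bash
echo '[[0.045,-0.0016,0,0.003,0],[0.045,-0.0032,0,0.006,0],[0.045,-0.005,0,0.009,0],[0.045,-0.0065,0,0.012,0],[0.045,-0.0075,0,0.0137,0],[0.045,-0.0075,0,0.0137,0]]' | python3 nudge.py 7
python3 - <<'E'
from h import *
im=grab('wrist','w14');T=tool();print(T[:3,3])
for f in('w12','w13','w14'):
    im=cv2.imread(f'pics/{f}.png');hs=cv2.cvtColor(im,cv2.COLOR_BGR2HSV);m=cv2.inRange(hs,(15,70,60),(35,255,255))[200:308,220:410]
    print(f,m.sum()//255)
    for r in range(200,308,9): print(r,''.join('#' if v else '.' for v in m[r-200,20:170:3]))
E
```

```text
t: 19.28
eef_pos: [0.6006, 0.0086, 0.1443]
ee_rot: [-3.141, -0.0, 3.102]
force: [-0.7, 0.7, 0.1]
width: 0.0545
gripper_force: 7.0
[0.60056144 0.00857341 0.14455135]
w12 4861
200 ..................................................
209 ..................................................
218 ..................................................
227 ..................................................
236 ..................................................
245 ..................................................
254 .................##################...............
263 .............##########################...........
272 ...........##############################.........
281 .........##################################.......
290 ........##############........##############......
299 .......##############..........#############......
w13 4911
200 ..................................................
209 ..................................................
218 ..................................................
227 ..................................................
236 .................................
[... 371 characters left out ...]
#...........#############......
w14 5028
200 ..................................................
209 ..................................................
218 ..................................................
227 ..................................................
236 ..................................................
245 .....................##########...................
254 ...............######################.............
263 ...........#############################..........
272 .........#################################........
281 ........##############........##############......
290 .......#############...........#############......
299 .......#############...........##############.....
```

```bash
python3 - <<'E'
from h import *
T=np.load('pics/w14.npy');C=cam('wrist',T);foot=np.array([.6182,.0074,.1151]);n=np.array([-.479,.019,.8776]);u=np.array([-.8776,-.03,-.479])
print('tip',proj(C,foot+n*.063),'head low',proj(C,foot+n*.052-0),'captop centre',proj(C,foot+n*.043),'cap low edge',proj(C,foot+n*.043+u*.027),'bore low edge',proj(C,foot+n*.043+u*.0085),'tip low edge',proj(C,foot+n*.060+u*.008))
im=cv2.imread('pics/w14.png');g=cv2.cvtColor(im,cv2.COLOR_BGR2GRAY);hs=cv2.cvtColor(im,cv2.COLOR_BGR2HSV)
for c in(300,310,316,322): print(c,[ (r,int(g[r,c]),int(hs[r,c,1])) for r in range(240,310,4)])
E
```

```text
tip [[312.70246222 295.01504493]] head low [[312.90575493 297.06718067]] captop centre [[313.05203682 298.54367754]] cap low edge [[309.68433258 243.64548313]] bore low edge [[311.96399314 280.82881027]] tip low edge [[311.62422985 277.0726423 ]]
300 [(240, 68, 15), (244, 67, 29), (248, 125, 164), (252, 139, 170), (256, 141, 166), (260, 143, 172), (264, 142, 170), (268, 143, 170), (272, 148, 172), (276, 148, 172), (280, 144, 171), (284, 128, 131), (288, 114, 63), (292, 113, 28), (296, 124, 24), (300, 131, 26), (304, 129, 39), (308, 94, 102)]
310 [(240, 68, 15), (244, 100, 141), (248, 137, 168), (252, 141, 170), (256, 141, 171), (260, 143, 169), (264, 141, 170), (268, 143, 172), (272, 144, 174), (276, 118, 96), (280, 115, 24), (284, 165, 20), (288, 164, 21), (292, 167, 21), (296, 167, 19), (300, 157, 22), (304, 157, 23), (308, 145, 22)]
316 [(240, 69, 15), (244, 96, 142), (248, 137, 168), (252, 140, 170), (256, 140, 170), (260, 145, 167), (264, 144, 173), (268, 142, 170), (272, 139, 174), (276, 106, 41), (280, 147, 22), (284, 166, 22), (288, 165, 20), (292, 167, 21), (296, 169, 20), (300, 166, 21), (304, 165, 21), (308, 151, 21)]
322 [(240, 66, 15), (244, 86, 113), (248, 137, 168), (252, 136, 171), (256, 140, 169), (260, 141, 169), (264, 142, 172), (268, 144, 172), (272, 146, 172), (276, 120, 101), (280, 116, 25), (284, 164, 20), (288, 163, 21), (292, 167, 21), (296, 167, 19), (300, 167, 22), (304, 164, 21), (308, 149, 22)]
```

The predicted rim and head rows (244 and 277) match the picture, so the cap is seated. Release, press lightly and retreat.

```bash
echo '[[0.07,0,0,0,0],[0.08,0,0,0,0],[0.08,0.002,0,-0.02,0],[0.06,0.003,0,-0.025,0],[0.034,0.003,0,-0.025,0],[0.034,0.003,0,-0.025,0],[0.034,0.003,0,-0.025,0],[0.034,0.003,0,-0.02,0],[0.034,0.003,0,-0.015,0],[0.034,0.003,0,-0.012,0],[0.034,0.003,0,-0.009,0],[0.034,0.003,0,-0.009,0]]' | python3 nudge.py 8
```

```text
t: 20.33
eef_pos: [0.5975, 0.0082, 0.156]
ee_rot: [-3.14, 0.001, 3.104]
force: [-9.2, 1.1, 21.5]
width: 0.0359
gripper_force: 11.5
```

```bash
echo '[[0.034,0,0,-0.03,0],[0.034,0,0,-0.065,0],[0.034,0,0,-0.09,0],[0.05,0.03,0.03,-0.09,-0.12],[0.07,0.05,0.06,-0.09,-0.24],[0.07,0.07,0.09,-0.09,-0.36],[0.07,0.09,0.12,-0.09,-0.48],[0.07,0.11,0.15,-0.09,-0.6],[0.07,0.13,0.18,-0.07,-0.72],[0.07,0.15,0.2,-0.04,-0.84],[0.07,0.169,0.226,-0.01,-0.96],[0.07,0.169,0.226,0.006,-1.05],[0.07,0.169,0.226,0.006,-1.05],[0.07,0.169,0.226,0.006,-1.05],[0.07,0.169,0.226,0.006,-1.05],[0.07,0.169,0.226,0.006,-1.05]]' | python3 nudge.py 10
cat > clip.py <<'E'
from h import *
import sys
f=sys.argv[1];im=cv2.imread(f'pics/{f}.png');T=np.load(f'pics/{f}.npy');C=cam('wrist',T)
hs=cv2.cvtColor(im,cv2.COLOR_BGR2HSV);m=cv2.inRange(hs,(0,120,60),(9,255,255))|cv2.inRange(hs,(170,120,60),(180,255,255))
n,l,s,c=cv2.connectedComponentsWithStats(m)
for i in range(1,n):
    if s[i,4]>80:
        ys,xs=np.nonzero(l==i);r=cv2.minAreaRect(np.c_[xs,ys].astype(np.float32))
        v=hs[:,:,2][l==i]
        print(s[i],c[i].round(1),'rect',np.round(r[0],1),np.round(r[1],1),round(r[2],1),'V',np.percentile(v,[10,50,90]))
        for z in(0,.026,.038): 
            p=plane(C,[r[0]],z)[0];print('   z',z,p.round(4),totool(p-T[:3,3],T).round(4))
E
python3 - <<'E'
from h import *
grab('wrist','w15');print(tool()[:3,3],arm.get_state()['ee_rot'])
E
python3 clip.py w15
```

```text
t: 21.67
eef_pos: [0.4385, 0.2412, 0.149]
ee_rot: [-3.141, 0.002, -2.134]
force: [0.5, -0.7, 1.1]
width: 0.0699
gripper_force: 0.0
[0.43840528 0.24110605 0.14899107] [-3.14109848e+00  2.04206730e-03 -2.13370441e+00]
[308 209  18  37 455] [316.1 227.4] rect [315.8 227.4] [36.8 13.6] 80.9 V [121. 158. 186.]
   z 0 [0.4373 0.2395 0.    ] [0.0023 0.0002 0.149 ]
   z 0.026 [0.4342 0.2346 0.026 ] [0.008  0.0002 0.123 ]
   z 0.038 [0.4328 0.2323 0.038 ] [0.0107 0.0002 0.111 ]
```

```bash
echo '[[0.07,0.009,0,0.03,-0.1],[0.07,0.009,0,0.045,-0.16],[0.07,0.009,0,0.045,-0.16],[0.07,0.009,0,0.045,-0.16],[0.07,0.009,0,0.045,-0.16]]' | python3 nudge.py 10
python3 - <<'E'
from h import *
grab('wrist','w16');print(tool()[:3,3],arm.get_state()['ee_rot'])
im=cv2.imread('pics/w16.png');cv2.imwrite('pics/v4.png',cv2.resize(im[150:310,216:416],(800,640))[:600])
E
python3 clip.py w16
```

```text
t: 22.13
eef_pos: [0.4337, 0.2341, 0.1042]
ee_rot: [-3.141, 0.002, -1.974]
force: [0.3, 0.4, 0.8]
width: 0.0699
gripper_force: 0.0
[0.4336535  0.23421675 0.10428643] [-3.14052684e+00  2.27116399e-03 -1.97307841e+00]
[308 229  16  43 619] [315.6 250.2] rect [315.5 250. ] [42. 15.] 90.0 V [ 99. 147. 162.]
   z 0 [0.4365 0.2401 0.    ] [-0.0065 -0.0002  0.1042]
   z 0.026 [0.4335 0.233  0.026 ] [ 0.0012 -0.0002  0.0782]
   z 0.038 [0.4321 0.2298 0.038 ] [ 0.0047 -0.0002  0.0662]
```

View pics/v4.png

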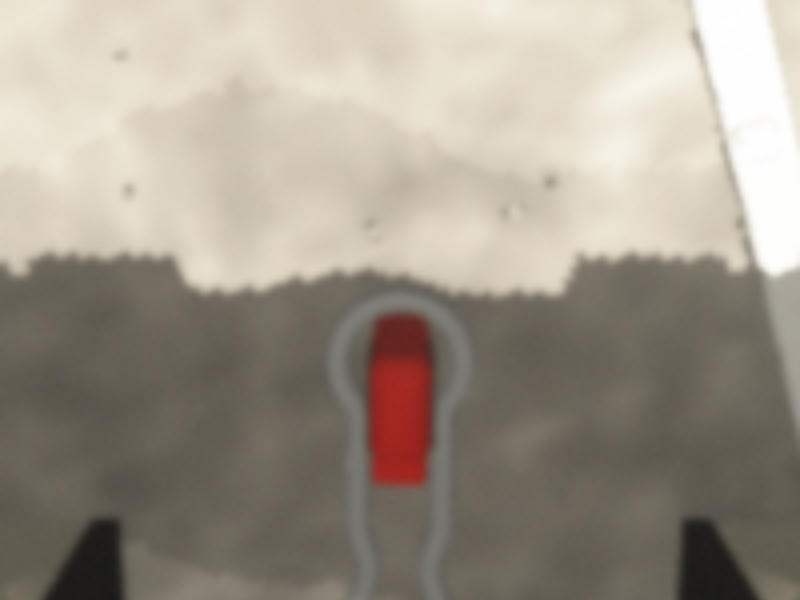

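The clip is square to the tool: symmetric about pixel column 316, legs pointing down the image. The handle's top face spans rows 239.5 to 271, its tail at row 224.

```bash
python3 - <<'E'
from h import *
T=np.load('pics/w16.npy');C=cam('wrist',T)
for px,z in(((315.8,239.5),.038),((315.8,271),.038),((315.8,229),.005),((315.8,223.7),.003)):
    p=plane(C,[px],z)[0];print(px,z,totool(p-T[:3,3],T).round(4))
T2=np.load('pics/w15.npy');a=ray(C,[(315.5,250)]);b=ray(cam('wrist',T2),[(315.8,227.4)]);print(tri([(a[0],a[1][0]),(b[0],b[1][0])]))
E
```

```text
(315.8, 239.5) 0.038 [0.0122 0.     0.0662]
(315.8, 271) 0.038 [-0.0106  0.      0.0662]
(315.8, 229) 0.005 [0.012  0.0001 0.0992]
(315.8, 223.7) 0.003 [0.0158 0.     0.1012]
(array([0.4361639 , 0.23818634, 0.00702527]), np.float64(0.00044042705418526334))
```

```bash
echo '[[0.05,0.0015,0,0.04,0],[0.04,0.0015,0,0.07,0],[0.04,0.0015,0,0.085,0],[0.035,0.0015,0,0.09,0],[0.02,0.0015,0,0.09,0],[0.005,0.0015,0,0.09,0],[0.005,0.0015,0,0.09,0],[0.005,0.0015,0,0.09,0],[0.005,0.0015,0,0.09,0],[0.005,0.0015,0,0.09,0]]' | python3 nudge.py 25
python3 - <<'E'
from h import *
T=tool();print(T[:3,3],arm.get_state()['ee_rot'])
E
```

```text
t: 23.02
eef_pos: [0.4324, 0.2326, 0.0137]
ee_rot: [-3.141, 0.002, -1.971]
force: [-1.3, -1.4, 6.8]
width: 0.0107
gripper_force: 25.0
[0.43239573 0.23263711 0.01365992] [-3.14102761e+00  1.65371321e-03 -1.97069825e+00]
```

```bash
echo '[[0.005,0,0,-0.03,0],[0.005,0,0,-0.07,0],[0.005,0.01,-0.01,-0.11,0.1],[0.005,0.03,-0.03,-0.15,0.22],[0.005,0.05,-0.05,-0.176,0.34],[0.005,0.075,-0.07,-0.176,0.46],[0.005,0.1,-0.09,-0.176,0.58],[0.005,0.12,-0.11,-0.176,0.7],[0.005,0.14,-0.13,-0.176,0.82],[0.005,0.16,-0.145,-0.176,0.94],[0.005,0.173,-0.1574,-0.176,1.06],[0.005,0.173,-0.1574,-0.176,1.18],[0.005,0.173,-0.1574,-0.176,1.209],[0.005,0.173,-0.1574,-0.176,1.209],[0.005,0.173,-0.1574,-0.176,1.209]]' | python3 nudge.py 12
python3 - <<'E'
from h import *
T=tool();print(T[:3,3],arm.get_state()['ee_rot'])
im=grab('wrist','w17');C=cam('wrist',T)
hs=cv2.cvtColor(im,cv2.COLOR_BGR2HSV);m=cv2.inRange(hs,(0,120,60),(9,255,255))|cv2.inRange(hs,(170,120,60),(180,255,255))
n,l,s,c=cv2.connectedComponentsWithStats(m[230:330,280:350]);print(s,c.round(1))
foot=np.array([.6182,.0084,.1151]);n=np.array([-.479,.019,.8776]);u=np.array([.8776,-.034,.479])
def tp(P): return totool(np.array(P)-[0,0,.012]-T[:3,3],T).round(4)
print('level tip at s=-14', tp(foot+n*.043-u*.014+np.array([-.065,.0025,.026])))
for th in(.15,.3,.45,.5):
    d=np.array([np.cos(th),-.039*np.cos(th),np.sin(th)]);k=np.array([-np.sin(th),.039*np.sin(th),np.cos(th)])
    print('pitch',th,tp(foot+n*.043-u*.014-d*.065+k*.026))
for s in(-.046,-.036,-.026,-.016,-.008,0,.002): print('push pocket',s,tp(foot+n*.044+u*(s-.033)+n*.026))
E
```

```text
t: 24.27
eef_pos: [0.5094, 0.0114, 0.1888]
ee_rot: [3.141, 0.0, 3.105]
force: [0.1, 1.0, -1.1]
width: 0.0108
gripper_force: 12.0
[0.50940811 0.0113989  0.18884719] [3.14147035e+00 2.27622749e-06 3.10469602e+00]
[[   0    0   70  100 6053]
 [  23   40   27   41  947]] [[34.3 47.7]
 [35.8 61.3]]
level tip at s=-14 [-0.0109  0.0012  0.0287]
pitch 0.15 [-0.0077  0.0012  0.0387]
pitch 0.3 [-0.0061  0.0012  0.0491]
pitch 0.45 [-0.006   0.0012  0.0596]
pitch 0.5 [-0.0064  0.0012  0.0631]
push pocket -0.046 [-0.0059  0.0012  0.0622]
push pocket -0.036 [-0.0147  0.0012  0.0574]
push pocket -0.026 [-0.0235  0.0012  0.0526]
push pocket -0.016 [-0.0322  0.0012  0.0478]
push pocket -0.008 [-0.0393  0.0012  0.044 ]
push pocket 0 [-0.0463  0.0012  0.0401]
push pocket 0.002 [-0.048   0.0012  0.0392]
```

```bash
echo '[[0.005,-0.006,0.0008,0.014,0],[0.005,-0.0109,0.0008,0.0287,0],[0.005,-0.009,0.0008,0.034,0],[0.005,-0.0077,0.0008,0.0387,0],[0.005,-0.0068,0.0008,0.044,0],[0.005,-0.0061,0.0008,0.0491,0],[0.005,-0.006,0.0008,0.054,0],[0.005,-0.006,0.0008,0.0596,0],[0.005,-0.0064,0.0008,0.0631,0],[0.005,-0.0064,0.0008,0.0631,0]]' | python3 nudge.py 9
python3 - <<'E'
from h import *
T=tool();C=cam('wrist',T);im=grab('wrist','w18')
hs=cv2.cvtColor(im,cv2.COLOR_BGR2HSV);m=cv2.inRange(hs,(0,120,60),(9,255,255))|cv2.inRange(hs,(170,120,60),(180,255,255))
n,l,s,c=cv2.connectedComponentsWithStats(m[200:330,280:350]);print(s[1:],c[1:].round(1))
T7=np.load('pics/w17.npy');
P=lambda th:[proj(C,T[:3,3]+[0,0,.012]+np.array([-.01*np.cos(th)-.012*np.sin(th)*a,0,-.01*np.sin(th)+.012*np.cos(th)*a]))[0].round(1).tolist() for a in(1,-1)]
for th in(0,.3,.5): print(th,'top/bottom rear edge',P(th))
E
```

```text
t: 25.15
eef_pos: [0.5158, 0.012, 0.1249]
ee_rot: [-3.141, -0.001, 3.103]
force: [-1.0, 0.4, -0.5]
width: 0.0109
gripper_force: 9.0
[[ 23  78  26  33 826]] [[35.6 94.4]]
0 top/bottom rear edge [[312.9, 298.5], [313.3, 278.3]]
0.3 top/bottom rear edge [[312.7, 288.6], [313.7, 283.9]]
0.5 top/bottom rear edge [[312.6, 283.1], [313.9, 288.7]]
```

```bash
echo '[[0.005,-0.004,0,-0.0025,0],[0.005,-0.0083,0,-0.005,0],[0.005,-0.0127,0,-0.0075,0],[0.005,-0.0171,0,-0.01,0],[0.005,-0.021,0,-0.0122,0],[0.005,-0.024,0,-0.014,0],[0.005,-0.024,0,-0.014,0]]' | python3 nudge.py 15
python3 - <<'E'
from h import *
T=tool();C=cam('wrist',T);im=grab('wrist','w19')
hs=cv2.cvtColor(im,cv2.COLOR_BGR2HSV);m=cv2.inRange(hs,(0,120,60),(9,255,255))|cv2.inRange(hs,(170,120,60),(180,255,255))
for f in ('w17','w18','w19'):
    im=cv2.imread(f'pics/{f}.png');print(f,[im[r,316].tolist()[2] for r in range(262,314,3)])
E
```

```text
t: 25.78
eef_pos: [0.5409, 0.0111, 0.1401]
ee_rot: [3.142, 0.001, 3.103]
force: [0.4, 0.3, -0.3]
width: 0.0108
gripper_force: 15.0
w17 [120, 140, 114, 105, 105, 104, 104, 106, 104, 104, 104, 125, 151, 167, 175, 175, 87, 46]
w18 [107, 109, 89, 43, 75, 109, 134, 159, 165, 167, 168, 170, 170, 171, 170, 171, 84, 45]
w19 [63, 64, 68, 116, 107, 112, 132, 159, 165, 165, 167, 167, 168, 171, 169, 170, 84, 46]
```

```bash
echo '[[0.005,-0.003,0,-0.0016,0],[0.005,-0.006,0,-0.0033,0],[0.005,-0.009,0,-0.0049,0],[0.005,-0.011,0,-0.006,0],[0.005,-0.011,0,-0.006,0]]' | python3 nudge.py 35
```

```text
t: 26.25
eef_pos: [0.5515, 0.0107, 0.1458]
ee_rot: [-3.141, 0.0, 3.103]
force: [-1.7, -0.2, -0.7]
width: 0.0107
gripper_force: 35.0
```

```bash
echo '[[0.005,-0.0025,0,-0.0014,0],[0.005,-0.005,0,-0.0027,0],[0.005,-0.005,0,-0.0027,0]]' | python3 nudge.py 35
echo '[[0.005,-0.0015,0,-0.0008,0],[0.005,-0.003,0,-0.0016,0],[0.005,-0.003,0,-0.0016,0]]' | python3 nudge.py 35
```

```text
t: 26.5
eef_pos: [0.5575, 0.0108, 0.1491]
ee_rot: [3.141, 0.002, 3.104]
force: [0.6, 0.2, -0.4]
width: 0.0108
gripper_force: 35.0
t: 26.75
eef_pos: [0.5595, 0.0105, 0.1502]
ee_rot: [3.141, 0.001, 3.104]
force: [-0.1, 0.4, -1.1]
width: 0.0109
gripper_force: 35.0
```

```bash
echo '[[0.005,-0.001,0,-0.0005,0],[0.005,-0.001,0,-0.0005,0]]' | python3 nudge.py 35
echo '[[0.005,-0.001,0,-0.0005,0],[0.005,-0.001,0,-0.0005,0]]' | python3 nudge.py 35
python3 - <<'E'
from h import *
T=tool();im=grab('wrist','w20');grab('scene','s5');grab('top','t5')
print([im[r,316].tolist()[2] for r in range(262,314,3)])
E
```

```text
t: 26.92
eef_pos: [0.5598, 0.0104, 0.1503]
ee_rot: [3.142, -0.001, 3.103]
force: [-0.5, -0.5, -0.4]
width: 0.0107
gripper_force: 35.0
t: 27.08
eef_pos: [0.56, 0.0103, 0.1505]
ee_rot: [-3.141, -0.002, 3.103]
force: [-3.8, 1.6, -1.2]
width: 0.0111
gripper_force: 35.0
[121, 109, 117, 122, 105, 112, 133, 158, 165, 166, 167, 169, 168, 170, 169, 169, 84, 46]
```

```bash
echo '[[0.005,-0.001,0,-0.0005,0],[0.005,-0.002,0,-0.001,0],[0.005,-0.002,0,-0.001,0]]' | python3 nudge.py 40
echo '[[0.005,-0.002,0,-0.001,0],[0.005,-0.002,0,-0.001,0]]' | python3 nudge.py 40
```

```text
t: 27.48
eef_pos: [0.5603, 0.0102, 0.1507]
ee_rot: [-3.141, -0.005, 3.103]
force: [-9.5, 2.8, -0.7]
width: 0.0113
gripper_force: 40.0
t: 27.65
eef_pos: [0.5604, 0.0101, 0.1508]
ee_rot: [-3.141, -0.009, 3.102]
force: [-14.1, 4.8, -0.2]
width: 0.0103
gripper_force: 40.0
```

```bash
echo '[[0.005,0.004,0,0.002,0],[0.005,0.0065,0,0.0033,0],[0.005,0.0065,0,0.0033,0]]' | python3 nudge.py 40
echo '[[0.005,0.0015,0,0.0008,0],[0.005,0.0015,0,0.0008,0]]' | python3 nudge.py 40
```

```text
t: 27.9
eef_pos: [0.5591, 0.0105, 0.15]
ee_rot: [3.141, 0.002, 3.104]
force: [1.0, 0.3, -0.2]
width: 0.0107
gripper_force: 40.0
t: 28.07
eef_pos: [0.5575, 0.0106, 0.1492]
ee_rot: [3.141, 0.001, 3.103]
force: [-0.1, -0.2, -0.3]
width: 0.0107
gripper_force: 40.0
```

```bash
echo '[[0.005,0.0017,0,0.001,0],[0.005,0.0035,0,0.0019,0],[0.005,0.0035,0,0.0019,0]]' | python3 nudge.py 40
echo '[[0.005,0.001,0,0.0005,0],[0.005,0.002,0,0.0011,0],[0.005,0.002,0,0.0011,0]]' | python3 nudge.py 40
```

```text
t: 28.32
eef_pos: [0.5536, 0.0106, 0.1471]
ee_rot: [3.141, 0.001, 3.103]
force: [0.1, -0.9, 0.7]
width: 0.0107
gripper_force: 40.0
t: 28.57
eef_pos: [0.552, 0.0108, 0.1462]
ee_rot: [3.141, 0.001, 3.104]
force: [1.8, -1.0, 1.1]
width: 0.0109
gripper_force: 40.0
```

```bash
echo '[[0.005,0.001,0,0.0005,0],[0.005,0.001,0,0.0005,0]]' | python3 nudge.py 40
python3 - <<'E'
from h import *
f0=arm.get_state();grab('top','t6');s1=arm.get_state();print(np.round(f0['force'],1),np.round(s1['force'],1),np.round(s1['eef_pos'],4))
E
```

```text
t: 28.73
eef_pos: [0.5506, 0.0108, 0.1455]
ee_rot: [3.141, 0.001, 3.103]
force: [1.8, -0.8, 1.9]
width: 0.0106
gripper_force: 40.0
[ 1.8 -0.8  1.9] [ 2.1 -0.2  1.6] [0.5506 0.0108 0.1455]
```

```bash
for i in 1 2 3 4 5 6 7; do echo '[[0.005,0.0012,0,0.00065,0]]' | python3 nudge.py 40 | egrep 'eef|force: \['; done
```

```text
eef_pos: [0.5495, 0.0108, 0.1449]
force: [2.4, 0.0, 0.7]
eef_pos: [0.5479, 0.0108, 0.1439]
force: [2.5, -0.9, 0.2]
eef_pos: [0.5465, 0.0109, 0.1431]
force: [0.4, -1.3, 0.9]
eef_pos: [0.545, 0.0109, 0.1423]
force: [1.1, 0.3, 0.4]
eef_pos: [0.5435, 0.0109, 0.1416]
force: [0.6, -0.3, 0.3]
eef_pos: [0.5424, 0.0109, 0.141]
force: [0.7, -0.2, -0.7]
eef_pos: [0.5414, 0.011, 0.1404]
force: [0.2, 0.3, 0.1]
```

```bash
for i in 1 2 3 4 5 6 7 8 9 10 11 12; do echo '[[0.005,-0.0012,0,-0.00065,0]]' | python3 nudge.py 40 | egrep 'eef|force: \['|tr '\n' ' ';echo; done
python3 - <<'E'
from h import *
T=tool();C=cam('wrist',T);foot=np.array([.6182,.0078,.1151]);n=np.array([-.479,.019,.8776])
im=grab('scene','s6');Cs=cam('scene');print('scene neck,tip,foot',proj(Cs,[foot+n*.043,foot+n*.063,foot]).round(1))
p=proj(Cs,[foot+n*.045])[0].astype(int);
hs=cv2.cvtColor(im,cv2.COLOR_BGR2HSV)[p[1]-22:p[1]+22,p[0]-30:p[0]+30]
def ch(v):
    h,s,b=map(int,v)
    return 'R' if s>110 and (h<9 or h>170) else 'Y' if s>80 and 12<h<38 else 'B' if s>80 and 95<h<130 else ' .:-=+*#%@'[min(9,b*10//256)]
for r in hs: print(''.join(ch(v) for v in r))
E
```

```text
eef_pos: [0.5422, 0.0109, 0.1409] force: [-0.7, 0.9, -1.3] 
eef_pos: [0.5436, 0.0108, 0.1417] force: [-2.7, 0.1, -1.5] 
eef_pos: [0.5446, 0.0107, 0.1422] force: [-4.5, -0.0, -1.8] 
eef_pos: [0.5455, 0.0106, 0.1427] force: [-5.1, 0.7, -1.7] 
eef_pos: [0.547, 0.0106, 0.1435] force: [-4.1, 1.2, -2.3] 
eef_pos: [0.5489, 0.0107, 0.1445] force: [-4.7, -0.1, -1.3] 
eef_pos: [0.5504, 0.0107, 0.1453] force: [-2.3, -0.0, -1.6] 
eef_pos: [0.5522, 0.0107, 0.1463] force: [-1.4, -1.6, -0.3] 
eef_pos: [0.554, 0.0108, 0.1472] force: [-0.5, -0.8, -1.1] 
eef_pos: [0.5553, 0.0107, 0.148] force: [-0.2, -0.6, -1.3] 
eef_pos: [0.5564, 0.0107, 0.1486] force: [0.5, -0.9, -0.1] 
eef_pos: [0.5574, 0.0107, 0.1491] force: [0.6, 0.2, -1.0] 
scene neck,tip,foot [[304.4 227.8]
 [301.1 222.3]
 [311.2 239.3]]
.:YY:::::::::------------------------::::::..:-------------=
::-Y:::-::::::::----=----------:::::::......::-----------===
-::-:::::::::::::----------::::::....:::::::--==----------=-
=---:...::::YY:::::--:::::......::::::-----=====----------=-
+=+=-..:::YYY--::::::.:..:.:::::-----==========-------=--===
=++*R-.
[... 1671 characters left out ...]
==----==++++=====-:---=+****#
%%%%%%%%%%%%%#*+=========YY=====-----===++====---=+***##%%%#
%%%%%%#########*========--------------=======-:-+##%%%%%%%%%
%%%%%##########*+======---------------======--=+##%%%%%%%%%%
%%%%##########*+=====---:-----------======---=*###%%%##%%###
##############*+====-:::::-----------====-:-+*#%%%%%###%####
#############*====--:::-:-:-----------==-:-+*###%%%%##%%###*
#########%%##+-:::::.:::-:::------------:=+*###%%%%%%%%%%#*+
%%######%%##*=---::::::-----:------::::-=*####%%%%%%%%%%%#++
%%%#########*=-==-:::::----:-:::-:::::-+*####%%%%%%%%%%%#+++
%%%#########+====--::-:---:::-::::::::=*#####%%%%%%%%%%#*=+*
%%%%########+=====--::::--::::---::::=+######%%%%%%%%%#*=+*#
```

```bash
echo '[[0.005,-0.002,0,-0.001,0],[0.005,-0.0035,0,-0.0018,0],[0.005,-0.0035,0,-0.0018,0],[0.005,-0.0023,0,-0.0012,0],[0.005,-0.0023,0,-0.0012,0]]' | python3 nudge.py 30
echo '[[0.02,-0.0023,0,-0.0012,0],[0.035,-0.0023,0,-0.0012,0],[0.035,-0.0023,0,-0.0012,0],[0.035,-0.0023,0,-0.0012,0]]' | python3 nudge.py 10
```

```text
t: 30.83
eef_pos: [0.5588, 0.0105, 0.1498]
ee_rot: [3.142, 0.0, 3.103]
force: [-0.5, 0.2, -1.3]
width: 0.011
gripper_force: 30.0
t: 31.17
eef_pos: [0.5612, 0.0103, 0.1511]
ee_rot: [3.142, 0.0, 3.103]
force: [-0.2, 0.1, 0.3]
width: 0.0314
gripper_force: 0.0
```

```bash
echo '[[0.05,0,0,-0.02,0],[0.06,0,0,-0.05,0],[0.06,0,0,-0.09,0],[0.06,-0.02,0,-0.12,0],[0.06,-0.05,0,-0.13,0],[0.06,-0.08,0,-0.13,0],[0.06,-0.1,0,-0.13,0],[0.06,-0.1,0,-0.13,0],[0.06,-0.1,0,-0.13,0]]' | python3 nudge.py 10
python3 - <<'E'
from h import *
im=grab('wrist','w21');T=tool();C=cam('wrist',T);print(T[:3,3])
foot=np.array([.6182,.0078,.1151]);n=np.array([-.479,.019,.8776]);u=np.array([.8776,-.034,.479])
for nm,p in(('tip',foot+n*.063),('neck',foot+n*.043),('pocket-33 top',foot+n*.081-u*.033),('handle top rear',foot+n*.081-u*.043),('tail',foot+n*.045-u*.048),('legtips',foot+n*.046+u*.032),('cap low edge',foot+n*.043-u*.027)): print(nm,proj(C,p)[0].round(1))
hs=cv2.cvtColor(im,cv2.COLOR_BGR2HSV);m=cv2.inRange(hs,(0,120,60),(9,255,255))|cv2.inRange(hs,(170,120,60),(180,255,255));m[290:]=0
k,l,s,c=cv2.connectedComponentsWithStats(m)
print([(s[i].tolist(),c[i].round(1).tolist()) for i in range(1,k) if s[i,4]>60])
p=proj(C,foot+n*.05-u*.01)[0].astype(int);print(p)
w=hs[p[1]-64:p[1]+56:2,p[0]-48:p[0]+48]
def ch(v):
    h,s,b=map(int,v)
    return 'R' if s>110 and (h<9 or h>170) else 'Y' if s>80 and 12<h<38 else 'B' if s>80 and 95<h<130 else ' .:-=+*#%@'[min(9,b*10//256)]
for r in w: print(''.join(ch(v) for v in r))
E
```

```text
t: 31.92
eef_pos: [0.6614, 0.0064, 0.2797]
ee_rot: [-3.141, -0.002, 3.103]
force: [-0.1, -0.2, -0.3]
width: 0.0597
gripper_force: 0.0
[0.66084246 0.00640914 0.28021059]
tip [314.5 148.9]
neck [314.6 161.2]
pocket-33 top [314.5  96.2]
handle top rear [314.6  84.7]
tail [314.7 108.6]
legtips [314.5 196.5]
cap low edge [314.6 131.9]
[([309, 83, 15, 60, 786], [316.0, 111.8]), ([567, 236, 45, 51, 891], [584.2, 258.6]), ([627, 244, 13, 12, 83], [634.7, 249.3]), ([150, 255, 22, 21, 220], [161.1, 265.9])]
[314 145]
@@@@@@@@@@@@@@@@@@@@@@@@@@@@@@@@@@@@@@@@@@@@@@@@@@@%%%%%%%%%%%%%%%%%%%%%%%@@@@@@@@@@@@@@@@@@@@@@
@@@@@@@@@@@@@@@@@@@@@@@@@@@@@@@@@@@@@@@@@@@@@@@RRRRRRRR@%%@@@@@@@%%%%%%@@@@@@@@@@@@@@@@@@@@@@@@@
@@@@@@@@@@@@@@@@@@@@@@@@@@@@@@@@@@@@@@@@@%%%RRRRRRRRRRRRR@@@@@@@@@@@%@@@@@@@@@@@@@@@@@@@@@@@@@@@
@@@@@@@@@@@@@@@@@@@@@@@@@@@@@@@@@@@@@@@%%%%RRRRRRRRRRRRRR%%@@@@@@@@@@@@@@@@@@@@@@@@@@@@@@@@@@@@@
@@@@@@@@@@@@@@@@@@@@@@@@@@@@@@@@%%%@@%%%%%#RRRRRRRRRRRRRRR%%@@@@@@@@@@@@@@@@@@@@@@@@@@@@@@@@@@@@
@@@@@@@@@@@@@@@@@@@@@@@@@@@@@@@%%%%@@@@%%%%RRRRRRRRRRRRRRR%%%@@@@@@@@@@@@@@@@@@@@@@@@@@@@@@@@@@@
@@@@@
[... 4532 characters left out ...]
++++++++++*%@@@@@@%%%
@@@@@%%@@@@@@@@@#*++++++++++++**#%@@@@@%YYYYYYYYYYYYYYYYYYYYY%%@@@@%**+++++++++++++++*%@@@@@@%%%
@@@@@%%@@@@@@@@@#*++++++++++++**#%@@@@%#YYYYYYYYYYYYYYYYYYYYY#%@@@@%#*+++++++++++++++*#%@@@@%%%%
@@@@@%%%@@@@@@@@#*+++++++++++++**%%@@%########%YYYYYYYY%####**#%@@%#*+++++++++++++++++#%@@@@%%%%
@@@@@@%%@@@@@@@%#++++++++++++++++**#########################*******+++++++==+++======+#%@@@%%#%@
@@@@@@@%@@@@@@@%#+++++++++++++++++++****###################*****++++++++=============+#%@@@%%%@@
@@@@@@@%%@@@@@@%#++++++++++++++++++++++*****###########*****++++=====================+#%@@%%%@@@
@@@@@@@@%%@@@@@%#+++++++++++++++++++++++++++++*******+++++++=========================+#%@%%%%@@@
```

The last picture, printed as characters, shows the clip flat on the cap. Its legs pass either side of the neck under the head, the bulges are closed behind it, and the handle is within about 2 mm of its home place. Handing in.

```bash
python3 -c "
from station import arm
print(arm.get_state()['t'],arm.job_done())"
```

```text
the job is handed in; nothing more can be done
31.9667 None
```

The base plate, coupling and clamp cap are stacked on the spindle and locked by the clip, which snapped over the neck; the job was handed in at 32 s with the robot clear of everything.

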